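# Find the tube rotator with the worn bearing and tag it

## Robot

A 6-joint arm with a two-finger parallel gripper is mounted at the origin on the work surface. World frame = base frame: x ahead of the robot, y to its left, z up, the work surface at z = 0. Lengths are in mm, angles in rad, forces in N, time in s.
With the tool pointing down it reaches from about 375 to 900 mm from the base axis. Payload 3.1 kg.
Tool frame: the origin (TCP) lies midway between the tips of the shut fingers; the grasp point (between the pads) lies 19 mm behind it; z points along the fingers, y is the line along which they close (so a half turn about z gives the same grasp; the last joint's range is limited). The gripper opens to 87 mm and grips with 3 to 60 N. Pads are 19 mm wide; open, the fingers measure 117 mm over their backs; the gripper's body (75 mm by 190 mm) begins 51 mm behind the grasp point.
Start: joints at [1.139, 0.527, 1.433, -0, 1.181, -0.178], TCP at [156.887, 604.965, 182.948] pointing down, gripper open.
Joint ranges: [-3.08, 3.08], [-0.75, 2.2], [0.22, 2.44], [-1.43, 4.57], [0, 2.65], [-2.85, 2.85]. Speed limits (rad/s): [2.79, 2.79, 3.14, 3.14, 3.14, 3.14].

## Interface

Orientations are given as a unit quaternion [x, y, z, w].
In Python, from cell import get_state, grab_frame, get_calibration, job_done, recognise, regions_of gives the robot as it stands. The module is installed in compiled form; this text tells all that it offers.
- The arm moves only by the tool arm_command, never from a script. Its argument "targets" is a list that holds one entry, the list of rows, each a list of 6 numbers: the shift along the tool's x, y, z in cm, then the turn, a rotation vector about the tool's x, y, z in degrees. In form: [[[dx, dy, dz, rx, ry, rz], ...]]. A call has 1 to 8 rows; each row is the pose to reach, as a shift and turn from the pose commanded when the call began, along the tool's axes at that moment; what a row does not reach only later rows make up. A row lasts 1/10 s, in which the tool goes at most 50 mm and 8.59 degrees, less where a joint would pass 70% of its speed; a pose out of reach is approached as far as the arm can. A call with a gripper value outside its range is refused whole. "gripper" is the finger opening in cm, from 0 to 8.7, set as the call begins (left out, the last holds). The fingers move at their own pace and stop on an object; "squeeze" is the grip in N (left out, the last holds). Time passes only in rows, so rows that repeat a pose let the fingers close. It gives the time, the measured TCP pose, the force, the opening and the grip force at its end, in the units of the state.
- get_state(): the state, without advancing time (a new reading comes with each control period).
- grab_frame(name): name is "side" or "top"; returns (picture, depth): 384x512x3 uint8, red, green, blue; 384x512 float32, mm along the optical axis (not along the pixel's ray), 0 where there is no reading.
- get_calibration(name): a dict with "fx", "fy", "cx", "cy" (pixels), "pose" (4x4, takes a point from camera to world coordinates). Camera axes: x right, y down, z forward; pixel columns grow to the right and rows downward; lengths in mm; the calibration is good to about 2 mm. A picture is of the moment at which its call begins. get_calibration takes no time and is no camera call.
- job_done(): hands the job in; it is judged then, once.
Trained networks look in the newest picture that a camera, given by its name, has taken for a name from the list of things; names that differ only in an ending like _2 or _b are one class to them, and where a whole thing is asked for, a point or a joint stands for the part that bears it (a point fixed in the world has none). Each returns a list of dicts, best first, with "conf" (0 to 1); they miss things now and then, are a little off and sometimes report something else, mostly with a low value. They report only what shows in the picture. A call takes as long as a camera call. They do not tell look-alikes from the thing itself.
- recognise(camera, label): "at" ([x, y, z] in mm, in world coordinates, good to about 4 mm: the middle of the surface that is visible of it).
- regions_of(camera, label): "mask" (384x512 bool, what is visible of it).
The state is a dict: "time_s": time; "joint_pos": joint angles; "joint_vel": joint speeds; "joint_efforts": joint torques, N m; "position": TCP position; "orientation": TCP orientation; "force": force on the tool from outside, world axes, zero at the start; "ft_torque": the same for the moment, N m; "width": finger opening in mm; "gripper_force": force on a finger pad.
Only numpy, scipy, OpenCV 4.12 (cv2) and the standard library are available. Lean on these libraries where they do the work, as an engineer would, in place of code of your own. Each camera call takes 0.05 s, during which the arm holds its last target. There are 200 camera calls.

## Task

One of the three tube rotators has a worn bearing. Rock their discs gently on their axles by the bare rim near the top, never forcing them (stay below about 20 N): push first to the robot's left, then to its right, each time until the disc firmly resists, and keep it pressed there for about half a second, until you have found the one that has play. Then gently seat the service clip upright astride the top of that disc's rim, slot down and fully home, let go, and leave everything else on the bench where it is.

Things in the scene. Friction and masses are not known exactly. Their poses are not given: they have to be found in the camera images.
- unit_a: bench tube rotator, fixed, one of three alike: base 130 x 150 x 12 mm, white motor box 110 (x) x 75 (y) mm, its top 116 mm above the bench, lying 37 to 112 mm to the -y side of an upright disc. Origin on the bench right under the disc's centre; y is the axle's line (+y from motor box to disc, about to the robot's left), x in the disc's plane, z up
- disc_a: upright grey disc of unit_a, diameter 150 mm, 12 mm thick; origin at its centre on the axle, 95 mm above the bench; y is the axle's line, z up. The outermost 25 mm of its faces are bare; tube clips nearer the axle. The motor keeps it from turning; pushed at the rim along y it tilts about its centre
- rim_a (a point): topmost point of the rim of disc_a, mid-thickness, 170 mm above the bench; moves with it. Sound bearing: springy and firm at once, about 3 to 6 N per mm in the top 15 mm, and springs back. Worn bearing: gives over 3 to 5 mm to each side of upright with under 1 N, stays where left, then meets a firm stop
- unit_b: bench tube rotator, fixed, one of three alike: base 130 x 150 x 12 mm, white motor box 110 (x) x 75 (y) mm, its top 116 mm above the bench, lying 37 to 112 mm to the -y side of an upright disc. Origin on the bench right under the disc's centre; y is the axle's line (+y from motor box to disc, about to the robot's left), x in the disc's plane, z up
- disc_b: upright grey disc of unit_b, diameter 150 mm, 12 mm thick; origin at its centre on the axle, 95 mm above the bench; y is the axle's line, z up. The outermost 25 mm of its faces are bare; tube clips nearer the axle. The motor keeps it from turning; pushed at the rim along y it tilts about its centre
- rim_b (a point): topmost point of the rim of disc_b, mid-thickness, 170 mm above the bench; moves with it. Sound bearing: springy and firm at once, about 3 to 6 N per mm in the top 15 mm, and springs back. Worn bearing: gives over 3 to 5 mm to each side of upright with under 1 N, stays where left, then meets a firm stop
- unit_c: bench tube rotator, fixed, one of three alike: base 130 x 150 x 12 mm, white motor box 110 (x) x 75 (y) mm, its top 116 mm above the bench, lying 37 to 112 mm to the -y side of an upright disc. Origin on the bench right under the disc's centre; y is the axle's line (+y from motor box to disc, about to the robot's left), x in the disc's plane, z up
- disc_c: upright grey disc of unit_c, diameter 150 mm, 12 mm thick; origin at its centre on the axle, 95 mm above the bench; y is the axle's line, z up. The outermost 25 mm of its faces are bare; tube clips nearer the axle. The motor keeps it from turning; pushed at the rim along y it tilts about its centre
- rim_c (a point): topmost point of the rim of disc_c, mid-thickness, 170 mm above the bench; moves with it. Sound bearing: springy and firm at once, about 3 to 6 N per mm in the top 15 mm, and springs back. Worn bearing: gives over 3 to 5 mm to each side of upright with under 1 N, stays where left, then meets a firm stop
- clip: loose aluminium service clip, about 50 to 85 g, an upside-down U with a fin on top, standing slot down on its two legs. 50 mm long (x), 34 mm wide (y), 72 mm high. Legs 8 mm thick; the slot between them, open below and at both ends along x, is 18 mm wide and 34 mm deep. Fin to grip: 40 (x) x 12 (y) mm, from 42 to 72 mm above the feet. Origin between the feet at their underside, z up.
- clip_roof (a point): centre of the ceiling of the clip's slot, 34 mm above the feet
- reagent: glass bottle, 80 mm across, 150 mm high, loose, to be left alone; origin at the underside's centre
- beaker: glass beaker, 70 mm across, 80 mm high, loose, to be left alone; origin at the underside's centre
- tape: roll of tape lying flat, 90 mm across, 20 mm high, loose, to be left alone; origin at the underside's centre
- dish_left: small closed dish, 50 mm across, 14 mm high, loose, to be left alone; origin at the underside's centre
- dish_right: small closed dish, 50 mm across, 14 mm high, loose, to be left alone; origin at the underside's centre
- jar: small jar, 48 mm across, 60 mm high, loose, to be left alone; origin at the underside's centre
- brush: brush lying down, 160 mm long, loose, to be left alone; origin at the middle of its underside
Things that resemble listed ones, but are neither listed nor needed, are in the scene too. What is shaped like the unit_b but brown or turquoise is not meant. Leave any blue look-alike of the clip alone.

How it is judged:
By the outcome, as a careful person would: the job done as asked, in the order asked, and still so for the second after the job is handed in, with the robot touching nothing.
It also fails if it takes over 72 s, if anything falls off the work surface, if the arm or the gripper's body presses on something with over 40 N, if the wrist force passes 120 N, or if a joint passes its speed limit or range.

## Working session

There is one attempt and no reset: what is moved stays moved. The work goes in short steps, Python scripts to look and compute and a tool call to move; the robot and the scene stay as the last step left them, time stands still between calls to the robot, and variables do not carry over. Pictures are saved under pics/ and viewed, at most 10 in all, crops included, and the job is handed in when it is done.

Besides the shell and the picture viewer there is one more tool, called after "Request:" by a JSON object that holds its "method" and its "body", one argument or row to a line. arm_command: Moves the arm, as the interface text tells. Its arguments: {"type":"object","properties":{"targets":{"type":"array","items":{"type":"array","items":{"type":"array","items":{"type":"number"}}}},"gripper":{"type":"number"},"squeeze":{"type":"number"}},"required":["targets"]}

```bash
mkdir -p pics
cat > h.py <<'E'
import numpy as np, cv2
from cell import *
from scipy.spatial.transform import Rotation as R
def cloud(cam,d):
    c=get_calibration(cam);v,u=np.mgrid[:384,:512]
    p=np.stack([(u-c['cx'])/c['fx']*d,(v-c['cy'])/c['fy']*d,d],-1)
    return p@c['pose'][:3,:3].T+c['pose'][:3,3]
E
python3 - <<'E'
from h import *
for c in('top','side'):
    im,d=grab_frame(c);cv2.imwrite(f'pics/{c}0.png',im[:,:,::-1]);np.save(f'{c}_d.npy',d)
    P=cloud(c,d);np.save(f'{c}_P.npy',P)
    K=np.array(get_calibration(c)['pose']);print(c,K.round(2).tolist(),get_calibration(c)['fx'])
    for l in('disc_a','unit_a','clip','reagent','beaker','jar'):
        print(l,[(np.round(r['at']).tolist(),round(r['conf'],2)) for r in recognise(c,l)])
s=get_state();print(s['time_s'],s['position'],s['orientation'],s['force'],s['width'])
print(R.from_quat(s['orientation']).as_matrix().round(3))
E
```

```text
top [[0.02, -1.0, 0.07, 477.38], [-1.0, -0.02, -0.0, 7.32], [0.0, -0.07, -1.0, 1234.08], [0.0, 0.0, 0.0, 1.0]] 410.21277694760494
disc_a [([316.0, -132.0, 134.0], 0.86), ([359.0, 138.0, 136.0], 0.78), ([609.0, -219.0, 128.0], 0.73), ([623.0, 255.0, 132.0], 0.7), ([615.0, 5.0, 140.0], 0.56)]
unit_a [([363.0, 90.0, 114.0], 0.88), ([605.0, -38.0, 117.0], 0.75), ([595.0, -260.0, 116.0], 0.67), ([631.0, 205.0, 117.0], 0.6), ([322.0, -177.0, 114.0], 0.6)]
clip [([471.0, -129.0, 42.0], 0.57), ([430.0, -49.0, 43.0], 0.45), ([623.0, 253.0, 132.0], 0.3), ([773.0, 145.0, 105.0], 0.3), ([633.0, 208.0, 116.0], 0.23)]
reagent [([429.0, -49.0, 41.0], 0.48), ([596.0, -260.0, 114.0], 0.24)]
beaker [([788.0, -128.0, 40.0], 0.89)]
jar [([536.0, 398.0, 61.0], 0.79)]
side [[-0.99, -0.13, 0.1, 405.65], [-0.16, 0.73, -0.66, 1083.73], [0.02, -0.67, -0.74, 1344.99], [0.0, 0.0, 0.0, 1.0]] 457.7851854617798
disc_a [([318.0, -131.0, 104.0], 0.92), ([609.0, -219.0, 109.0], 0.9), ([619.0, 7.0, 108.0], 0.69), ([354.0, 148.0, 111.0], 0.63), ([632.0, 267.0, 107.0], 0.58), ([396.0, 436.0, 16.0], 0.19)]
unit_a [([612.0, 4.0, 103.0], 0.97), ([634.0, 261.0, 112.0], 0.89), ([316.0, -131.0, 103.0], 0.81), ([356.0, 143.0, 113.0], 0.64), ([601.0, -222.0, 104.0], 0.63)]
clip [([478.0, -124.0, 43.0], 0.72), ([434.0, -46.0, 42.0], 0.46), ([611.0, -222.0, 109.0], 0.41)]
reagent [([782.0, 166.0, 95.0], 0.9), ([777.0, -112.0, 60.0], 0.53)]
beaker [([782.0, -113.0, 59.0], 0.73)]
jar [([536.0, 424.0, 59.0], 0.67)]
0.7 [156.88526433 605.01197759 183.01692085] [1.26553219e-01 9.91959816e-01 7.65382347e-05 3.42396290e-06] [-0.06252886  0.00840671  0.28085717] 87.38369528622768
[[-0.968  0.251  0.   ]
 [ 0.251  0.968  0.   ]
 [ 0.     0.    -1.   ]]
```

View pics/top0.png

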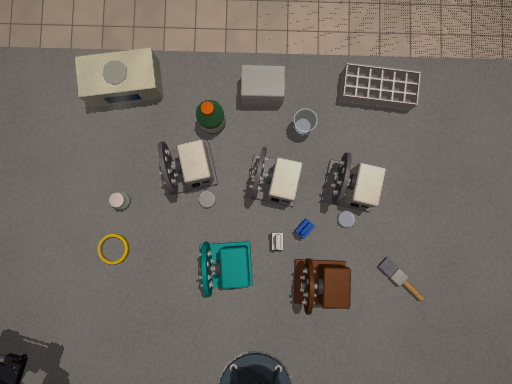

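View pics/side0.png

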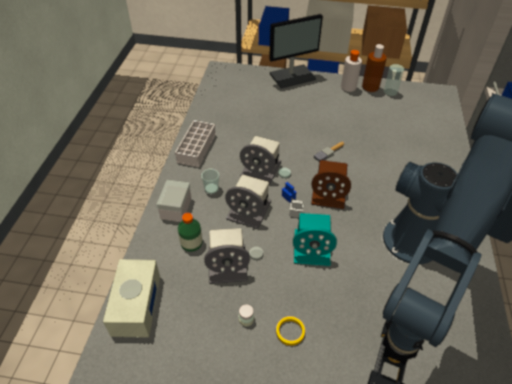

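Units: the three with white boxes at top-image (193,165), (285,180), (368,187); turquoise (230,265) and brown (325,285) are decoys. Clip: silver one at (277,241); blue look-alike at (304,229) is not meant. Confirming in a crop and measuring poses.

Run:
```python
from h import *
im=cv2.imread('pics/top0.png');cr=im[140:260,150:390];cv2.imwrite('pics/crop.png',cv2.resize(cr,None,fx=3.3,fy=3.3,interpolation=cv2.INTER_CUBIC))
T=np.load('top_P.npy').reshape(-1,3);S=np.load('side_P.npy').reshape(-1,3)
for n,(x,y) in dict(L=(623,255),M=(615,5),R=(609,-219)).items():
    for nm,P in(('top',T),('side',S)):
        m=(np.hypot(P[:,0]-x,P[:,1]-y)<95)&(P[:,2]>125)&(P[:,2]<185);q=P[m]
        if len(q)<8: print(n,nm,len(q));continue
        c=q[:,:2].mean(0);u,s,v=np.linalg.svd(q[:,:2]-c,full_matrices=False);d=v[0]*np.sign(v[0,0])
        t=q[q[:,2]>155]
        b=P[(np.hypot(P[:,0]-x,P[:,1]-y)<140)&(abs(P[:,2]-116)<5)&((P[:,:2]-c)@[d[1],-d[0]]>28)]
        r=cv2.minAreaRect(b[:,:2].astype(np.float32)) if len(b)>5 else None
        print(n,nm,len(q),c.round(),'dir deg',np.degrees(np.arctan2(d[1],d[0])).round(1),'zmax',q[:,2].max().round(),'top',len(t),t.mean(0).round(1) if len(t) else '', 'ext',np.ptp((q[:,:2]-c)@d).round(),'box',r)
for nm,P in(('top',T),('side',S)):
    m=(np.hypot(P[:,0]-431,P[:,1]+48)<42)&(P[:,2]>8)&(P[:,2]<90);q=P[m]
    f=q[q[:,2]>60];s=q[(q[:,2]>34)&(q[:,2]<50)]
    for k,a in(('fin',f),('all',q)):
        print(nm,k,len(a),a.mean(0).round(1),a[:,2].max(),cv2.minAreaRect(a[:,:2].astype(np.float32)))
```

```text
L top 352 [626. 255.] dir deg 13.9 zmax 174.0 top 168 [627.9 256.9 164.6] ext 135.0 box ((647.1570434570312, 188.77850341796875), (109.91508483886719, 82.42176055908203), 13.906856536865234)
L side 376 [633. 263.] dir deg 14.2 zmax 176.0 top 136 [634.5 261.7 163.5] ext 135.0 box ((652.3507690429688, 186.60076904296875), (108.80341339111328, 73.40816497802734), 14.261902809143066)
M top 278 [614.   5.] dir deg -11.4 zmax 173.0 top 153 [618.8   4.1 164.8] ext 136.0 box ((605.4309692382812, -64.99588012695312), (84.10698699951172, 108.53778076171875), 79.44766998291016)
M side 309 [622.   9.] dir deg -11.0 zmax 172.0 top 103 [621.1   7.7 163. ] ext 131.0 box ((608.4804077148438, -68.38404083251953), (78.55784606933594, 109.96490478515625), 77.40916442871094)
R top 354 [ 605. -223.] dir deg -11.1 zmax 173.0 top 170 [ 608.7 -224.8  164.5] ext 135.0 box ((595.7279052734375, -293.4576416015625), (86.01293182373047, 109.55339050292969), 78.42903137207031)
R side 270 [ 613. -221.] dir deg -10.5 zmax 174.0 top 85 [ 612.8 -221.6  163. ] ext 135.0 box ((599.72998046875, -301.32415771484375), (72.77047729492188, 108.19894409179688), 77.32575225830078)
top fin 56 [430.5 -53.9  71.9] 77.61625111498665 ((430.5109558105469, -53.91654968261719), (36.59141159057617, 8.764184951782227), 1.392898678779602)
top all 204 [430.9 -52.2  49.1] 77.61625111498665 ((430.2940368652344, -52.812191009521484), (46.866207122802734, 31.60687828063965), 1.223325252532959)
side fin 47 [435.9 -50.5  69.2] 76.70356878247844 ((436.3182067871094, -48.30961990356445), (37.51072311401367, 19.490222930908203), 6.4499311447143555)
side all 186 [437.1 -44.7  44.8] 76.70356878247844 ((439.77874755859375, -50.522647857666016), (57.612064361572266, 37.254886627197266), 0.4518127739429474)
```

View pics/crop.png

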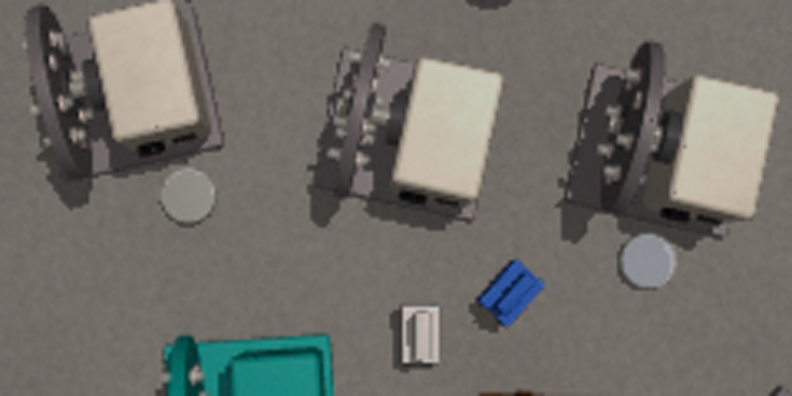

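The crop confirms the silver clip (crop 420,335) with the slimmer fin and the blue look-alike at (512,292). Next I straddle the left disc's rim with open fingers to rock it both ways.

```bash
cat >> h.py <<'E'
def to(x,y,z,ang,s=None):
    """shift cm / turn deg from current pose to TCP xyz with tool y at ang deg (world), pointing down"""
    s=s or get_state();M=R.from_quat(s['orientation'])
    d=M.inv().apply(np.array([x,y,z])-s['position'])/10
    a=np.radians(ang);Y=np.array([np.cos(a),np.sin(a),0]);Z=np.array([0,0,-1.]);T=R.from_matrix(np.stack([np.cross(Y,Z),Y,Z],1))
    print(d.round(2),np.degrees((M.inv()*T).as_rotvec()).round(2),'F',np.round(s['force'],2),'t',round(s['time_s'],2))
E
python3 -c "
from h import *
to(400,460,225,104);to(631,259,215,104)"
```

```text
[-27.17  -7.93  -4.2 ] [ 1.000e-02  0.000e+00 -2.854e+01] F [-0.06  0.01  0.28] t 0.7
[-54.58 -21.59  -3.2 ] [ 1.000e-02  0.000e+00 -2.854e+01] F [-0.06  0.01  0.28] t 0.7
```

Request:
{"method": "arm_command", "body": {
  "targets": [
    [[-3,-1,-2,0,0,-3],[-7,-2.5,-3.2,0,0,-7],[-11,-4,-4,0,0,-11],[-15,-5.5,-4,0,0,-15],[-19,-7,-4,0,0,-19],[-23,-8.5,-4,0,0,-22],[-27,-10.2,-4,0,0,-25],[-31,-12,-4,0,0,-28.5]]
  ],
  "gripper": 5.0
}}

```text
time_s: 1.5
position: [428.2, 409.9, 223.1]
orientation: [-0.123, 0.992, 0.0, 0.0]
force: [0.7, 0.6, -0.1]
width: 50.4
gripper_force: 0.0
```

```bash
python3 -c "
from h import *
to(631,259,215,104);print(get_state()['position'])"
```

```text
[-15.99 -19.58   0.82] [0.02 0.03 0.1 ] F [ 0.72  0.58 -0.08] t 1.5
[428.17099958 409.9157941  223.1447678 ]
```

Request:
{"method": "arm_command", "body": {
  "targets": [
    [[-2,-2.5,0,0,0,0],[-5,-6.2,0,0,0,0],[-8,-10,0,0,0,0],[-11,-13.5,0,0,0,0],[-14,-17,0.3,0,0,0],[-16,-19.6,0.8,0,0,0],[-16,-19.6,0.8,0,0,0]]
  ]
}}

```text
time_s: 2.2
position: [633.0, 255.4, 213.8]
orientation: [-0.119, 0.993, -0.001, 0.001]
force: [-0.6, 0.4, -0.1]
width: 50.0
gripper_force: 0.0
```

Run:
```python
from h import *
to(631,259,159,104);print(get_state()['position'])
im,d=grab_frame('side');cv2.imwrite('pics/s1.png',cv2.resize(im[200:300,170:290,::-1],None,fx=5,fy=5,interpolation=cv2.INTER_CUBIC))
```

```text
[0.12 0.41 5.48] [-0.1   0.05 -0.34] F [-0.63  0.42 -0.09] t 2.2
[633.04862708 255.35828188 213.75913106]
```

View pics/s1.png

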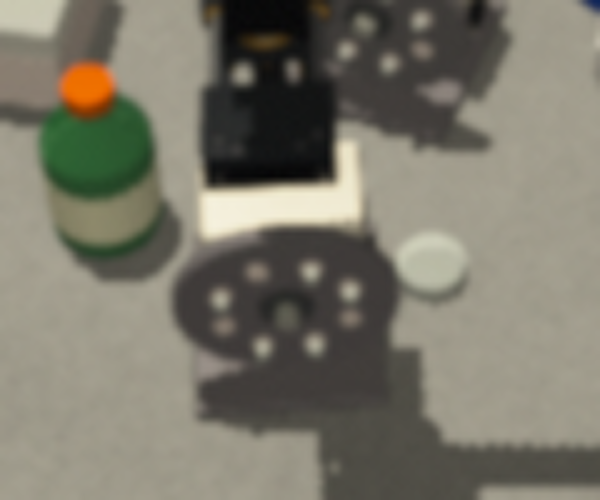

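Fingers hover above and around the left disc's rim; disc is clear at crop (285,235). Lowering.

Request:
{"method": "arm_command", "body": {
  "targets": [
    [[0.1,0.3,1,0,0,0],[0.1,0.3,2,0,0,0],[0.1,0.3,3,0,0,0],[0.1,0.3,4,0,0,0],[0.1,0.3,5,0,0,0],[0.1,0.3,5.4,0,0,0],[0.1,0.3,5.4,0,0,0]]
  ]
}}

```text
time_s: 2.95
position: [627.1, 262.0, 159.8]
orientation: [-0.122, 0.993, -0.0, -0.001]
force: [0.2, -0.5, -0.4]
width: 50.0
gripper_force: 0.0
```

Request:
{"method": "arm_command", "body": {
  "targets": [
    [[0,0.4,0,0,0,0],[0,0.8,0,0,0,0],[0,1.1,0,0,0,0],[0,1.2,0,0,0,0]]
  ]
}}

```text
time_s: 3.35
position: [624.8, 274.3, 161.4]
orientation: [-0.122, 0.993, 0.0, 0.0]
force: [0.4, -0.7, -0.4]
width: 50.0
gripper_force: 0.0
```

Request:
{"method": "arm_command", "body": {
  "targets": [
    [[0,0.1,0,0,0,0],[0,0.2,0,0,0,0],[0,0.2,0,0,0,0]]
  ]
}}

```text
time_s: 3.65
position: [624.3, 275.7, 161.0]
orientation: [-0.122, 0.993, 0.0, 0.0]
force: [-1.2, 0.2, -0.6]
width: 50.0
gripper_force: 0.0
```

Request:
{"method": "arm_command", "body": {
  "targets": [
    [[0,0.1,0,0,0,0],[0,0.2,0,0,0,0],[0,0.2,0,0,0,0]]
  ]
}}

```text
time_s: 3.95
position: [623.8, 277.6, 160.9]
orientation: [-0.122, 0.993, 0.0, -0.0]
force: [0.4, -0.3, 0.9]
width: 49.8
gripper_force: 0.0
```

Request:
{"method": "arm_command", "body": {
  "targets": [
    [[0,0.1,0,0,0,0],[0,0.2,0,0,0,0],[0,0.2,0,0,0,0]]
  ]
}}

```text
time_s: 4.25
position: [623.3, 279.6, 161.0]
orientation: [-0.122, 0.993, 0.0, -0.0]
force: [0.0, -0.7, -0.5]
width: 50.5
gripper_force: 0.0
```

Request:
{"method": "arm_command", "body": {
  "targets": [
    [[0,0.1,0,0,0,0],[0,0.15,0,0,0,0],[0,0.15,0,0,0,0]]
  ]
}}

```text
time_s: 4.55
position: [623.0, 281.1, 161.0]
orientation: [-0.122, 0.993, 0.0, 0.0]
force: [0.4, 0.8, -0.3]
width: 50.0
gripper_force: 0.0
```

Request:
{"method": "arm_command", "body": {
  "targets": [
    [[0,0.1,0,0,0,0],[0,0.15,0,0,0,0],[0,0.15,0,0,0,0]]
  ]
}}

```text
time_s: 4.85
position: [622.6, 282.5, 160.9]
orientation: [-0.122, 0.993, 0.0, -0.0]
force: [0.5, -1.2, 0.7]
width: 49.8
gripper_force: 0.0
```

Request:
{"method": "arm_command", "body": {
  "targets": [
    [[0,0.1,0,0,0,0],[0,0.1,0,0,0,0]]
  ]
}}

```text
time_s: 5.05
position: [622.3, 283.5, 161.0]
orientation: [-0.122, 0.993, 0.0, -0.0]
force: [-0.3, -0.7, -0.1]
width: 50.2
gripper_force: 0.0
```

Request:
{"method": "arm_command", "body": {
  "targets": [
    [[0,0.1,0,0,0,0],[0,0.1,0,0,0,0]]
  ]
}}

```text
time_s: 5.25
position: [622.1, 284.5, 161.0]
orientation: [-0.122, 0.993, 0.0, -0.0]
force: [-0.4, 0.6, 1.9]
width: 49.8
gripper_force: 0.0
```

Run:
```python
from h import *
im,d=grab_frame('top');cv2.imwrite('pics/t1.png',cv2.resize(im[110:220,130:250,::-1],None,fx=5,fy=5,interpolation=cv2.INTER_CUBIC))
P=cloud('top',d)
a=np.radians(14);ax=np.array([-np.sin(a),np.cos(a)])
for n,Q in(('before',np.load('top_P.npy')),('now',P)):
    q=Q[(np.hypot(Q[...,0]-631,Q[...,1]-259)<95)&(Q[...,2]>120)&(Q[...,2]<175)]
    for lo in(120,130,140,150,160):
        w=q[(q[:,2]>lo)&(q[:,2]<lo+10)]; w=w[:,:2]@ax;w=w[w>80]; print(n,lo,len(w),np.median(w).round(1))
```

```text
before 120 41 92.3
before 130 58 92.6
before 140 74 92.4
before 150 70 94.5
before 160 111 96.8
now 120 27 92.1
now 130 31 93.8
now 140 37 92.7
now 150 30 95.8
now 160 32 98.1
```

View pics/t1.png

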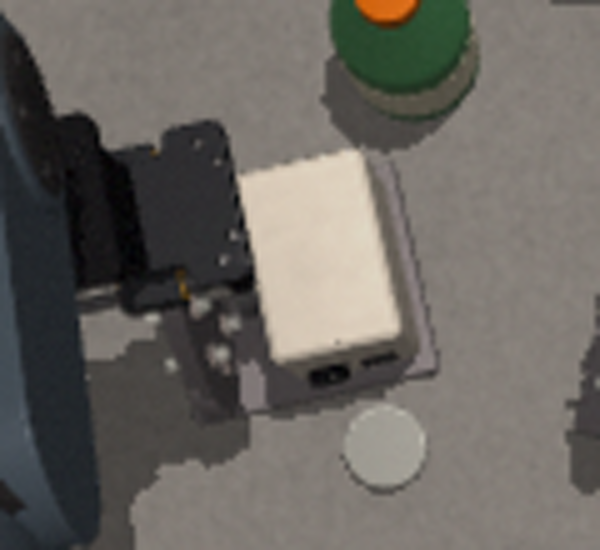

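The disc shows at crop (210,350), gripper around its top; no firm contact yet. Continuing in small steps.

Request:
{"method": "arm_command", "body": {
  "targets": [
    [[0,0.1,0,0,0,0],[0,0.1,0,0,0,0]]
  ]
}}

```text
time_s: 5.5
position: [621.9, 285.4, 160.9]
orientation: [-0.122, 0.993, 0.0, -0.0]
force: [0.7, -0.2, 0.4]
width: 50.1
gripper_force: 0.0
```

Request:
{"method": "arm_command", "body": {
  "targets": [
    [[0,0.1,0,0,0,0],[0,0.1,0,0,0,0]]
  ]
}}

```text
time_s: 5.7
position: [621.6, 286.4, 161.0]
orientation: [-0.122, 0.993, 0.0, 0.0]
force: [0.4, -0.1, -0.4]
width: 50.1
gripper_force: 0.0
```

Request:
{"method": "arm_command", "body": {
  "targets": [
    [[0,0.1,0,0,0,0],[0,0.1,0,0,0,0]]
  ]
}}

```text
time_s: 5.9
position: [621.4, 287.4, 161.0]
orientation: [-0.122, 0.993, 0.0, 0.0]
force: [-0.2, 0.6, 0.4]
width: 49.9
gripper_force: 0.0
```

Run:
```python
from h import *
a=np.radians(14);ax=np.array([-np.sin(a),np.cos(a)]);X=np.array([np.cos(a),np.sin(a)])
im,d=grab_frame('side');cv2.imwrite('pics/s2.png',cv2.resize(im[190:300,170:290,::-1],None,fx=5,fy=5,interpolation=cv2.INTER_CUBIC))
for n,Q in(('before',np.load('side_P.npy')),('now',cloud('side',d))):
    q=Q[(np.hypot(Q[...,0]-631,Q[...,1]-259)<95)&(Q[...,2]>40)&(Q[...,2]<168)]
    for lo in range(40,170,20):
        w=q[(q[:,2]>lo)&(q[:,2]<lo+20)]; w=w[:,:2]@ax;w=w[(w>85)&(w<125)]; print(n,lo,len(w),np.median(w).round(1))
```

```text
before 40 124 103.6
before 60 125 104.0
before 80 153 104.2
before 100 187 104.5
before 120 164 103.3
before 140 155 103.1
before 160 72 100.5
now 40 124 104.2
now 60 129 104.0
now 80 144 104.2
now 100 139 105.2
now 120 70 102.6
now 140 44 101.2
now 160 1 107.5
```

View pics/s2.png

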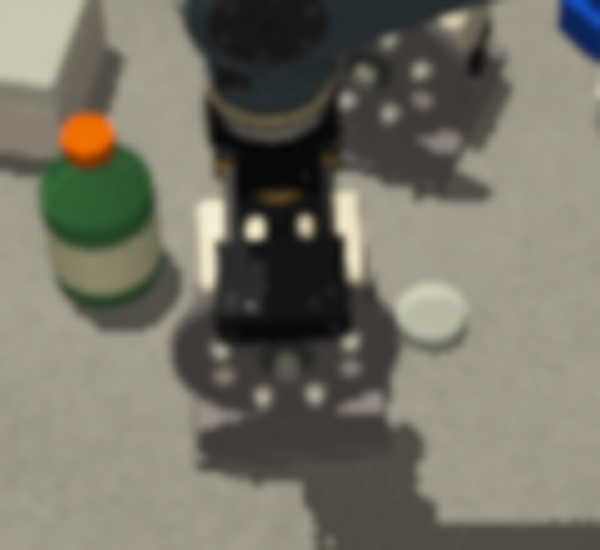

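Run:
```python
from h import *
a=np.radians(14);ax=np.array([-np.sin(a),np.cos(a)]);X=np.array([np.cos(a),np.sin(a)])
im,d=grab_frame('side');P=cloud('side',d);s=get_state();print(s['position'],s['position'][:2]@ax,s['force'])
for u in(222,228,234):
  for v in range(232,262,2): 
    p=P[v,u]; print(u,v,(p[:2]@X).round(),(p[:2]@ax).round(),p[2].round(),im[v,u])
```

```text
[621.39335301 287.2654728  160.95409609] 128.40380268804714 [-0.14380991 -0.68303833  0.80448188]
222 232 683.0 151.0 307.0 [48 46 41]
222 234 685.0 96.0 226.0 [165 157 133]
222 236 686.0 96.0 215.0 [184 175 149]
222 238 684.0 163.0 294.0 [63 60 51]
222 240 684.0 172.0 297.0 [20 21 21]
222 242 684.0 176.0 293.0 [31 32 32]
222 244 684.0 195.0 309.0 [37 39 38]
222 246 684.0 205.0 313.0 [38 38 38]
222 248 684.0 211.0 313.0 [37 39 38]
222 250 685.0 217.0 311.0 [35 36 35]
222 252 685.0 221.0 309.0 [30 31 31]
222 254 685.0 220.0 297.0 [15 16 17]
222 256 686.0 215.0 281.0 [10 11 10]
222 258 691.0 104.0 109.0 [29 29 28]
222 260 692.0 105.0 99.0 [43 42 41]
228 232 666.0 151.0 305.0 [22 22 22]
228 234 667.0 99.0 228.0 [41 39 34]
228 236 667.0 102.0 222.0 [35 34 30]
228 238 667.0 164.0 294.0 [20 21 21]
228 240 667.0 173.0 297.0 [19 21 20]
228 242 667.0 176.0 292.0 [19 20 21]
228 244 667.0 199.0 313.0 [20 22 21]
228 246 668.0 205.0 312.0 [18 20 20]
228 248 668.0 214.0 316.0 [19 20 20]
228 250 668.0 217.0 310.0 [18 20 20]
228 252 668.0 222.0 308.0 [19 20 20]
228 254 669.0 219.0 294.0 [14 13 14]
228 256 669.0 214.0 278.0 [10 10  9]
228 258 672.0 106.0 110.0 [27 27 26]
228 260 672.0 106.0 98.0 [55 55 50]
234 232 649.0 140.0 289.0 [30 30 29]
234 234 649.0 144.0 285.0 [28 28 27]
234 236 650.0 167.0 306.0 [25 25 24]
234 238 650.0 180.0 314.0 [19 21 20]
234 240 650.0 190.0 319.0 [18 20 20]
234 242 651.0 193.0 313.0 [20 21 21]
234 244 651.0 201.0 314.0 [19 21 20]
234 246 651.0 208.0 315.0 [19 20 20]
234 248 652.0 214.0 314.0 [22 24 23]
234 250 652.0 219.0 311.0 [22 23 23]
234 252 652.0 224.0 309.0 [19 20 21]
234 254 652.0 222.0 297.0 [12 12 13]
234 256 653.0 212.0 273.0 [15 13 14]
234 258 652.0 103.0 103.0 [48 46 44]
234 260 653.0 103.0 92.0 [61 58 55]
```

Disc hasn't moved, so the open fingers' tips are evidently retracted and passing above the rim. Recentre, narrow the opening, and go lower.

Request:
{"method": "arm_command", "body": {
  "targets": [
    [[0,-1,0,0,0,0],[0,-2,0,0,0,0],[0,-2.8,0,0,0,0],[0,-3,0,0,0,0],[0,-3,0,0,0,0],[-0.2,-3,0,0,0,0]]
  ],
  "gripper": 4.0
}}

```text
time_s: 6.6
position: [630.5, 258.6, 161.0]
orientation: [-0.121, 0.993, 0.0, -0.0]
force: [-0.7, -0.7, 0.1]
width: 40.1
gripper_force: 0.0
```

Request:
{"method": "arm_command", "body": {
  "targets": [
    [[0,0,0.3,0,0,0],[0,0,0.6,0,0,0],[0,0,0.9,0,0,0],[0,0,1.2,0,0,0],[0,0,1.2,0,0,0]]
  ]
}}

```text
time_s: 7.1
position: [630.0, 258.6, 148.1]
orientation: [-0.122, 0.993, -0.0, -0.001]
force: [0.2, -0.7, -0.2]
width: 40.1
gripper_force: 0.0
```

Request:
{"method": "arm_command", "body": {
  "targets": [
    [[0,0.3,0,0,0,0],[0,0.6,0,0,0,0],[0,0.7,0,0,0,0],[0,0.7,0,0,0,0]]
  ]
}}

```text
time_s: 7.5
position: [628.9, 265.8, 149.1]
orientation: [-0.122, 0.993, 0.0, 0.0]
force: [1.1, 0.7, -0.3]
width: 39.9
gripper_force: 0.0
```

Request:
{"method": "arm_command", "body": {
  "targets": [
    [[0,0.1,0,0,0,0],[0,0.2,0,0,0,0],[0,0.3,0,0,0,0],[0,0.3,0,0,0,0]]
  ]
}}

```text
time_s: 7.9
position: [628.2, 268.5, 149.0]
orientation: [-0.122, 0.993, 0.0, 0.0]
force: [-0.2, -1.1, -1.1]
width: 40.3
gripper_force: 0.0
```

Request:
{"method": "arm_command", "body": {
  "targets": [
    [[0,0.1,0,0,0,0],[0,0.2,0,0,0,0],[0,0.2,0,0,0,0]]
  ]
}}

```text
time_s: 8.2
position: [627.7, 270.4, 149.0]
orientation: [-0.122, 0.993, 0.0, 0.0]
force: [0.2, -0.4, -0.5]
width: 39.8
gripper_force: 0.0
```

Request:
{"method": "arm_command", "body": {
  "targets": [
    [[0,0.1,0,0,0,0],[0,0.1,0,0,0,0]]
  ]
}}

```text
time_s: 8.4
position: [627.4, 271.3, 149.0]
orientation: [-0.122, 0.993, 0.0, 0.0]
force: [-1.2, 0.5, -0.1]
width: 40.2
gripper_force: 0.0
```

Request:
{"method": "arm_command", "body": {
  "targets": [
    [[0,0.1,0,0,0,0],[0,0.1,0,0,0,0]]
  ]
}}

```text
time_s: 8.6
position: [627.2, 272.3, 148.9]
orientation: [-0.122, 0.993, 0.0, -0.0]
force: [-0.1, -0.1, -0.3]
width: 39.8
gripper_force: 0.0
```

Request:
{"method": "arm_command", "body": {
  "targets": [
    [[0,0.1,0,0,0,0],[0,0.1,0,0,0,0]]
  ]
}}

```text
time_s: 8.8
position: [626.9, 273.3, 148.9]
orientation: [-0.122, 0.993, 0.0, -0.0]
force: [0.6, 0.1, 0.1]
width: 40.1
gripper_force: 0.0
```

Request:
{"method": "arm_command", "body": {
  "targets": [
    [[0,0.1,0,0,0,0],[0,0.1,0,0,0,0]]
  ]
}}

```text
time_s: 9.0
position: [626.7, 274.3, 149.0]
orientation: [-0.122, 0.993, 0.0, -0.0]
force: [0.6, 0.1, -0.9]
width: 40.0
gripper_force: 0.0
```

Request:
{"method": "arm_command", "body": {
  "targets": [
    [[0,0.1,0,0,0,0],[0,0.1,0,0,0,0]]
  ]
}}

```text
time_s: 9.2
position: [626.4, 275.3, 149.0]
orientation: [-0.122, 0.993, 0.0, -0.0]
force: [-0.1, 0.2, 0.2]
width: 40.0
gripper_force: 0.0
```

Request:
{"method": "arm_command", "body": {
  "targets": [
    [[0,0.1,0,0,0,0],[0,0.1,0,0,0,0]]
  ]
}}

```text
time_s: 9.4
position: [626.2, 276.2, 149.0]
orientation: [-0.122, 0.993, 0.0, 0.0]
force: [-0.4, 0.6, -1.1]
width: 40.2
gripper_force: 0.0
```

Request:
{"method": "arm_command", "body": {
  "targets": [
    [[0,0.1,0,0,0,0],[0,0.1,0,0,0,0]]
  ]
}}

```text
time_s: 9.6
position: [626.0, 277.2, 149.0]
orientation: [-0.122, 0.993, 0.0, 0.0]
force: [0.2, -0.5, 0.8]
width: 39.8
gripper_force: 0.0
```

Request:
{"method": "arm_command", "body": {
  "targets": [
    [[0,0.1,0,0,0,0],[0,0.1,0,0,0,0]]
  ]
}}

```text
time_s: 9.8
position: [625.7, 278.2, 149.0]
orientation: [-0.122, 0.993, 0.0, 0.0]
force: [-0.2, 0.4, -0.0]
width: 40.0
gripper_force: 0.0
```

Request:
{"method": "arm_command", "body": {
  "targets": [
    [[0,0.1,0,0,0,0],[0,0.1,0,0,0,0]]
  ]
}}

```text
time_s: 10.0
position: [625.5, 279.1, 149.0]
orientation: [-0.122, 0.993, 0.0, -0.0]
force: [0.8, 0.2, -0.7]
width: 39.8
gripper_force: 0.0
```

Request:
{"method": "arm_command", "body": {
  "targets": [
    [[0,0.1,0,0,0,0],[0,0.1,0,0,0,0]]
  ]
}}

```text
time_s: 10.2
position: [625.3, 280.1, 149.0]
orientation: [-0.122, 0.993, 0.0, -0.0]
force: [0.4, -0.3, 0.7]
width: 40.1
gripper_force: 0.0
```

Run:
```python
from h import *
a=np.radians(14);ax=np.array([-np.sin(a),np.cos(a)]);X=np.array([np.cos(a),np.sin(a)])
im,d=grab_frame('top');Q=cloud('top',d)
np.save('t2.npy',Q)
for n,Q in(('before',np.load('top_P.npy')),('now',Q)):
  for x0 in(-60,-45,-30):   # bins along the disc, near side (towards robot)
    q=Q.reshape(-1,3);u=q[:,:2]@X-674.8;w=q[:,:2]@ax
    m=(abs(u-x0)<8)&(q[:,2]>115)&(q[:,2]<172)&(w>82)&(w<118)
    print(n,x0,m.sum(),'w',w[m].mean().round(1) if m.any() else '', np.percentile(w[m],[5,50,95]).round(1) if m.any() else '', q[m,2].mean().round())
s=cv2.resize(im[110:220,130:250,::-1],None,fx=5,fy=5,interpolation=cv2.INTER_CUBIC);cv2.imwrite('pics/t2.png',s)
```

```text
before -60 39 w 96.1 [ 91.7  95.3 102.1] 138.0
before -45 61 w 96.1 [ 87.2  93.9 112.2] 140.0
before -30 50 w 95.2 [ 90.5  93.8 102.6] 154.0
now -60 37 w 96.0 [ 91.3  96.2 102.4] 138.0
now -45 56 w 95.3 [ 86.1  93.6 105.8] 142.0
now -30 51 w 95.3 [ 90.3  93.5 103.1] 153.0
```

Run:
```python
from h import *
T=np.array([156.9,605,183]);c=R.from_quat([.12655,.99196,0,0]).as_matrix()
for n in('side','top'):
    P=np.load(n+'_P.npy').reshape(-1,3);q=(P-T)@c   # tool coordinates
    m=(abs(q[:,0])<60)&(abs(q[:,1])<110)&(q[:,2]<60)&(q[:,2]>-220);q=q[m];print(n,len(q))
    for z in range(-200,60,15):
        w=q[(q[:,2]>=z)&(q[:,2]<z+15)]
        if len(w):print(z,len(w),'x',w[:,0].min().round(),w[:,0].max().round(),'y',np.percentile(w[:,1],[0,25,50,75,100]).round())
im=cv2.imread('pics/side0.png');cv2.imwrite('pics/g0.png',cv2.resize(im[290:384,340:460],None,fx=6,fy=6,interpolation=cv2.INTER_CUBIC))
```

```text
side 1091
-200 3 x -39.0 -35.0 y [-12.   1.  15.  15.  16.]
-185 20 x -24.0 23.0 y [12. 15. 16. 17. 18.]
-170 85 x -37.0 24.0 y [-1. 13. 14. 17. 85.]
-155 433 x -40.0 24.0 y [-93.  22.  44.  69.  90.]
-140 243 x -40.0 35.0 y [-82.  -4.  34.  51.  76.]
-125 70 x -40.0 30.0 y [-82. -23.   8.  31.  76.]
-110 1 x -39.0 -39.0 y [-85. -85. -85. -85. -85.]
top 695
-170 4 x -30.0 4.0 y [-93. -89. -82. -75. -69.]
-155 434 x -38.0 11.0 y [-97. -89. -80. -70. -49.]
-140 137 x -39.0 12.0 y [-95. -84. -62. -54. -36.]
-125 100 x -38.0 20.0 y [-89. -88. -86. -66. -33.]
-110 6 x -22.0 22.0 y [-87. -87. -87. -87. -86.]
-65 4 x -11.0 -9.0 y [-54. -53. -53. -52. -49.]
-50 10 x -11.0 -7.0 y [-54. -53. -51. -48. -46.]
```

View pics/g0.png

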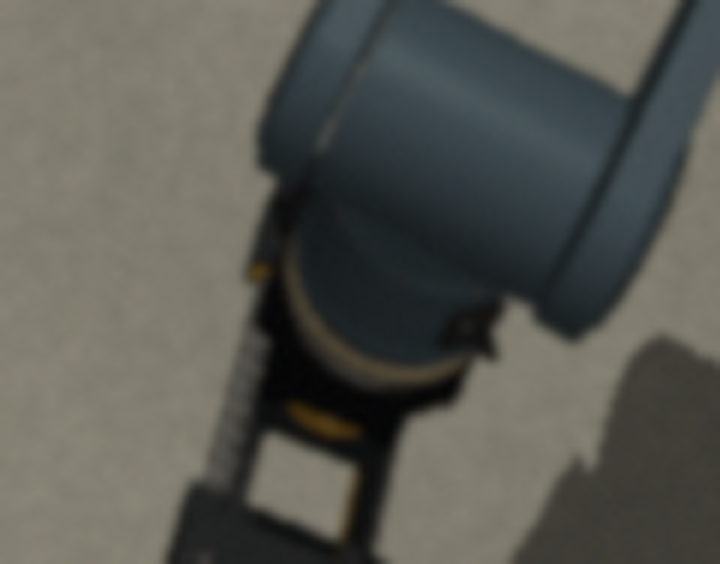

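Run:
```python
from h import *
for n in('side','top'):
    im,d=grab_frame(n);s=get_state();T=s['position'];c=R.from_quat(s['orientation']).as_matrix()
    P=cloud(n,d);q=(P-T)@c
    for u0,u1 in(((205,250) if n=='side' else (150,190)),):
        pass
    K=get_calibration(n);W=np.linalg.inv(K['pose'])
    for nm,p in dict(tip=(0,0,0),Lin=(0,20,0),Lout=(0,35,0),Rin=(0,-20,0),Rout=(0,-35,0),bodyL=(0,95,-115),bodyR=(0,-95,-115),disc=None).items():
        g=c@np.array(p)+T if p else np.array([631,259,170.])
        k=W[:3,:3]@g+W[:3,3];u,v=K['fx']*k[0]/k[2]+K['cx'],K['fy']*k[1]/k[2]+K['cy'];ui,vi=int(round(u)),int(round(v))
        print(n,nm,round(u),round(v),'exp depth',k[2].round(),'seen',d[vi,ui].round(),'tool coords seen',q[vi,ui].round())
    m=(abs(q[...,0])<25)&(q[...,2]>-105)&(q[...,2]<15)&(abs(q[...,1])<75)
    vv,uu=np.nonzero(m)
    for z in range(-105,15,10):
        k=m&(q[...,2]>=z)&(q[...,2]<z+10)
        if k.any(): print(n,z,k.sum(),'x',q[k][:,0].mean().round(),'y',np.percentile(q[k][:,1],[0,50,100]).round(),im[k].mean(0).round())
```

```text
side tip 227 255 exp depth 1441.0 seen 1289.0 tool coords seen [   2.   88. -126.]
side Lin 227 260 exp depth 1428.0 seen 1487.0 tool coords seen [ -1. -14.  49.]
side Lout 227 264 exp depth 1418.0 seen 1492.0 tool coords seen [-2. -7. 62.]
side Rin 227 250 exp depth 1455.0 seen 1266.0 tool coords seen [   3.   92. -155.]
side Rout 226 246 exp depth 1465.0 seen 1276.0 tool coords seen [   1.   77. -153.]
side bodyL 226 259 exp depth 1293.0 seen 1485.0 tool coords seen [ -4. -15.  45.]
side bodyR 224 208 exp depth 1420.0 seen 1226.0 tool coords seen [   2.   31. -263.]
side disc 226 245 exp depth 1440.0 seen 1280.0 tool coords seen [   1.   73. -152.]
side -95 3 x -1.0 y [-20. -20. -20.] [22. 23. 22.]
side -85 12 x -4.0 y [-23. -21. -18.] [36. 35. 31.]
side -75 4 x 6.0 y [-29. -26. -23.] [63. 60. 52.]
top tip 155 166 exp depth 1093.0 seen 892.0 tool coords seen [  38.  -42. -199.]
top Lin 148 168 exp depth 1092.0 seen 756.0 tool coords seen [  65.  -57. -334.]
top Lout 142 169 exp depth 1092.0 seen 709.0 tool coords seen [  73.  -57. -380.]
top Rin 162 165 exp depth 1093.0 seen 956.0 tool coords seen [  27.  -45. -136.]
top Rout 168 163 exp depth 1093.0 seen 950.0 tool coords seen [  26.  -61. -142.]
top bodyL 104 168 exp depth 976.0 seen 939.0 tool coords seen [   7.   83. -151.]
top bodyR 182 151 exp depth 980.0 seen 1128.0 tool coords seen [-32. -74.  32.]
top disc 161 163 exp depth 1072.0 seen 937.0 tool coords seen [  25.  -47. -155.]
top -25 6 x 23.0 y [-28. -22. -18.] [62. 58. 57.]
top -15 1 x 24.0 y [-19. -19. -19.] [65. 61. 61.]
top -5 4 x 20.0 y [-38. -29. -28.] [74. 70. 68.]
top 5 18 x 20.0 y [-38. -32.  -5.] [114. 111. 105.]
```

No contact even here, and the expected left finger tip isn't visible where it should be. Raise, turn sideways to the side camera, and check where the fingertips really are.

Request:
{"method": "arm_command", "body": {
  "targets": [
    [[0,-1,0,0,0,0],[0,-2,-1,0,0,0],[0,-2,-5,0,0,5],[0,-2,-8,0,0,13],[0,-2,-10,0,0,21],[0,-2,-10,0,0,29],[0,-2,-10,0,0,37],[0,-2,-10,0,0,45]]
  ]
}}

```text
time_s: 11.15
position: [630.7, 259.4, 250.3]
orientation: [0.271, 0.963, 0.0, 0.001]
force: [-0.3, -0.1, -0.1]
width: 39.7
gripper_force: 0.0
```

Request:
{"method": "arm_command", "body": {
  "targets": [
    [[0,0,0,0,0,8],[0,0,0,0,0,16],[0,0,0,0,0,24],[0,0,0,0,0,32],[0,0,0,0,0,40],[0,0,0,0,0,45],[0,0,0,0,0,45]]
  ]
}}

```text
time_s: 11.85
position: [630.6, 259.5, 249.8]
orientation: [0.616, 0.788, 0.0, 0.0]
force: [0.7, 0.6, -0.5]
width: 40.0
gripper_force: 0.0
```

Run:
```python
from h import *
n='side';im,d=grab_frame(n);s=get_state();T=s['position'];c=R.from_quat(s['orientation']).as_matrix();print(T,c.round(2).tolist())
q=(cloud(n,d)-T)@c
K=get_calibration(n);W=np.linalg.inv(K['pose'])
def px(p):
    k=W[:3,:3]@(c@np.array(p,float)+T)+W[:3,3];return int(round(K['fx']*k[0]/k[2]+K['cx'])),int(round(K['fy']*k[1]/k[2]+K['cy']))
for y in(-27,27):
    for z in range(-110,20,10): 
        u,v=px((0,y,z));print(y,z,(u,v),q[v,u].round(),im[v,u])
u,v=px((0,0,0));print(u,v)
a=im[v-70:v+40,u-60:u+60,::-1].copy();cv2.circle(a,(60,70),1,(0,0,255),-1)
cv2.imwrite('pics/f.png',cv2.resize(a,None,fx=5,fy=5,interpolation=cv2.INTER_CUBIC))
```

```text
[630.5548169  259.6372482  249.69330134] [[-0.24, 0.97, 0.0], [0.97, 0.24, -0.0], [-0.0, 0.0, -1.0]]
-27 -110 (233, 206) [  22.  -26. -134.] [56 44 24]
-27 -100 (233, 208) [  29.  -26. -133.] [29 27 24]
-27 -90 (233, 210) [  34.  -26. -131.] [33 30 25]
-27 -80 (233, 212) [  39.  -25. -128.] [30 28 24]
-27 -70 (234, 215) [ 10. -28. -80.] [18 18 19]
-27 -60 (234, 217) [  7. -28. -67.] [25 24 23]
-27 -50 (234, 219) [-238.  -30.  243.] [59 56 53]
-27 -40 (234, 221) [-229.  -30.  242.] [63 60 56]
-27 -30 (234, 223) [-227.  -30.  252.] [101  98  88]
-27 -20 (234, 225) [-212.  -29.  246.] [153 149 134]
-27 -10 (234, 227) [-209.  -29.  253.] [172 167 150]
-27 0 (234, 229) [-106.  -27.  134.] [227 218 191]
-27 10 (234, 231) [-97. -27. 134.] [239 233 209]
27 -110 (214, 207) [  21.   26. -132.] [90 71 38]
27 -100 (214, 209) [  26.   27. -130.] [57 53 43]
27 -90 (215, 211) [  31.   24. -127.] [54 51 45]
27 -80 (215, 213) [  5.  26. -87.] [43 38 32]
27 -70 (215, 216) [ 10.  26. -79.] [18 18 17]
27 -60 (215, 218) [ 10.  27. -71.] [18 17 17]
27 -50 (215, 220) [  8.  28. -59.] [40 39 35]
27 -40 (216, 222) [  3.  25. -43.] [33 31 29]
27 -30 (216, 224) [  9.  26. -41.] [61 59 54]
27 -20 (216, 226) [-217.   38.  252.] [148 144 129]
27 -10 (216, 228) [-203.   38.  246.] [171 166 148]
27 0 (216, 230) [-104.   33.  131.] [228 220 193]
27 10 (216, 232) [-98.  34. 134.] [242 237 215]
225 230
```

View pics/f.png

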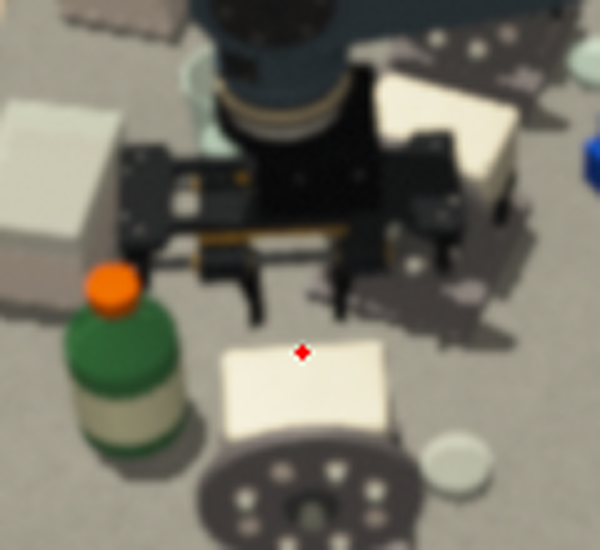

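The fingertips end at about (257,322)/(342,318), roughly 30 mm above the reported TCP (red dot). So contact heights need a TCP about 30 mm lower; I turn back and lower to z≈127.

Request:
{"method": "arm_command", "body": {
  "targets": [
    [[0,0,0,0,0,-8],[0,0,0,0,0,-16],[0,0,0,0,0,-24.5],[0,0,0,0,0,-33],[0,0,0,0,0,-41.5],[0,0,1,0,0,-50],[0,0,2,0,0,-58.5],[0,0,3,0,0,-67]]
  ]
}}

```text
time_s: 12.7
position: [630.4, 260.1, 219.1]
orientation: [0.075, 0.997, 0.0, 0.0]
force: [0.7, 0.3, 0.3]
width: 40.2
gripper_force: 0.0
```

Request:
{"method": "arm_command", "body": {
  "targets": [
    [[0,0,1,0,0,-8],[0,0,2,0,0,-16],[0,0,3,0,0,-23],[0,0,4,0,0,-23],[0,0,5,0,0,-23],[0,0,6,0,0,-23],[0,0,7,0,0,-23],[0,0,7,0,0,-23]]
  ]
}}

```text
time_s: 13.5
position: [628.8, 260.2, 146.9]
orientation: [-0.121, 0.993, -0.0, -0.002]
force: [-0.9, -0.8, -0.1]
width: 39.8
gripper_force: 0.0
```

Request:
{"method": "arm_command", "body": {
  "targets": [
    [[0,0,0.5,0,0,0],[0,0,1,0,0,0],[0,0,1.5,0,0,0],[0,0,2,0,0,0],[0,0,2.3,0,0,0],[0,0,2.3,0,0,0]]
  ]
}}

```text
time_s: 14.1
position: [629.7, 260.5, 125.3]
orientation: [-0.122, 0.993, -0.0, -0.001]
force: [1.3, 0.6, 1.0]
width: 40.3
gripper_force: 0.0
```

Request:
{"method": "arm_command", "body": {
  "targets": [
    [[0,0.3,0,0,0,0],[0,0.6,0,0,0,0],[0,0.8,0,0,0,0],[0,0.8,0,0,0,0]]
  ]
}}

```text
time_s: 14.5
position: [628.2, 268.8, 126.2]
orientation: [-0.122, 0.993, 0.0, 0.0]
force: [0.1, -0.6, 0.2]
width: 39.9
gripper_force: 0.0
```

Request:
{"method": "arm_command", "body": {
  "targets": [
    [[0,0.1,0,0,0,0],[0,0.2,0,0,0,0],[0,0.2,0,0,0,0]]
  ]
}}

```text
time_s: 14.8
position: [627.7, 270.4, 126.0]
orientation: [-0.122, 0.993, 0.0, 0.0]
force: [-0.1, -0.2, 1.0]
width: 40.0
gripper_force: 0.0
```

Request:
{"method": "arm_command", "body": {
  "targets": [
    [[0,0.1,0,0,0,0],[0,0.1,0,0,0,0]]
  ]
}}

```text
time_s: 15.0
position: [627.4, 271.3, 125.9]
orientation: [-0.122, 0.993, 0.0, -0.0]
force: [-0.5, 0.9, 0.1]
width: 40.4
gripper_force: 0.0
```

Request:
{"method": "arm_command", "body": {
  "targets": [
    [[0,0.1,0,0,0,0],[0,0.1,0,0,0,0]]
  ]
}}

```text
time_s: 15.2
position: [627.2, 272.3, 125.9]
orientation: [-0.122, 0.993, 0.0, -0.0]
force: [0.7, -0.1, -0.7]
width: 39.8
gripper_force: 0.0
```

Request:
{"method": "arm_command", "body": {
  "targets": [
    [[0,0.1,0,0,0,0],[0,0.1,0,0,0,0]]
  ]
}}

```text
time_s: 15.4
position: [627.1, 272.9, 126.0]
orientation: [-0.122, 0.993, -0.0, 0.0]
force: [-0.9, -1.0, 0.6]
width: 40.2
gripper_force: 0.5
```

Request:
{"method": "arm_command", "body": {
  "targets": [
    [[0,0.1,0,0,0,0],[0,0.1,0,0,0,0]]
  ]
}}

```text
time_s: 15.6
position: [626.9, 273.4, 126.0]
orientation: [-0.122, 0.993, -0.001, 0.0]
force: [0.7, -2.8, 0.0]
width: 40.3
gripper_force: 1.5
```

Request:
{"method": "arm_command", "body": {
  "targets": [
    [[0,0.1,0,0,0,0],[0,0.1,0,0,0,0]]
  ]
}}

```text
time_s: 15.8
position: [626.8, 274.1, 126.0]
orientation: [-0.122, 0.993, -0.001, 0.0]
force: [0.8, -4.3, 0.9]
width: 40.1
gripper_force: 2.6
```

Request:
{"method": "arm_command", "body": {
  "targets": [
    [[0,0.1,0,0,0,0],[0,0.1,0,0,0,0]]
  ]
}}

```text
time_s: 16.0
position: [626.7, 274.4, 126.0]
orientation: [-0.122, 0.993, -0.001, 0.0]
force: [1.5, -6.6, 1.1]
width: 40.2
gripper_force: 3.2
```

Springy at once on the left disc. Press to ~9 N, hold, then right side.

Request:
{"method": "arm_command", "body": {
  "targets": [
    [[0,0.1,0,0,0,0],[0,0.15,0,0,0,0],[0,0.15,0,0,0,0],[0,0.15,0,0,0,0],[0,0.15,0,0,0,0],[0,0.15,0,0,0,0],[0,0.15,0,0,0,0]]
  ]
}}

```text
time_s: 16.7
position: [626.5, 274.9, 126.0]
orientation: [-0.122, 0.993, -0.002, 0.0]
force: [2.1, -9.4, 1.3]
width: 39.9
gripper_force: 4.1
```

Request:
{"method": "arm_command", "body": {
  "targets": [
    [[0,-0.4,0,0,0,0],[0,-0.9,0,0,0,0],[0,-1.4,0,0,0,0],[0,-1.9,0,0,0,0],[0,-2.4,0,0,0,0],[0,-2.7,0,0,0,0],[0,-2.7,0,0,0,0]]
  ]
}}

```text
time_s: 17.4
position: [632.6, 251.0, 126.0]
orientation: [-0.121, 0.993, 0.0, 0.0]
force: [-0.0, -0.3, 0.2]
width: 39.9
gripper_force: 0.0
```

Request:
{"method": "arm_command", "body": {
  "targets": [
    [[0,-0.1,0,0,0,0],[0,-0.2,0,0,0,0],[0,-0.2,0,0,0,0]]
  ]
}}

```text
time_s: 17.7
position: [632.9, 249.4, 126.0]
orientation: [-0.122, 0.993, 0.0, 0.0]
force: [-0.2, 1.0, 0.5]
width: 40.2
gripper_force: 0.0
```

Request:
{"method": "arm_command", "body": {
  "targets": [
    [[0,-0.1,0,0,0,0],[0,-0.1,0,0,0,0]]
  ]
}}

```text
time_s: 17.9
position: [633.1, 248.4, 125.9]
orientation: [-0.122, 0.993, -0.0, -0.0]
force: [0.7, -0.2, -1.0]
width: 39.9
gripper_force: 0.0
```

Request:
{"method": "arm_command", "body": {
  "targets": [
    [[0,-0.1,0,0,0,0],[0,-0.1,0,0,0,0]]
  ]
}}

```text
time_s: 18.1
position: [633.4, 247.3, 125.9]
orientation: [-0.121, 0.993, -0.0, -0.0]
force: [1.4, 0.6, 1.2]
width: 40.1
gripper_force: 0.0
```

Request:
{"method": "arm_command", "body": {
  "targets": [
    [[0,-0.1,0,0,0,0],[0,-0.2,0,0,0,0],[0,-0.2,0,0,0,0]]
  ]
}}

```text
time_s: 18.4
position: [633.9, 245.4, 126.0]
orientation: [-0.121, 0.993, 0.0, -0.0]
force: [-0.2, 0.3, -0.9]
width: 39.9
gripper_force: 0.0
```

Request:
{"method": "arm_command", "body": {
  "targets": [
    [[0,-0.1,0,0,0,0],[0,-0.1,0,0,0,0]]
  ]
}}

```text
time_s: 18.6
position: [634.0, 245.0, 125.9]
orientation: [-0.121, 0.993, 0.0, -0.0]
force: [1.0, 1.3, 0.2]
width: 40.0
gripper_force: 0.8
```

Request:
{"method": "arm_command", "body": {
  "targets": [
    [[0,-0.1,0,0,0,0],[0,-0.1,0,0,0,0]]
  ]
}}

```text
time_s: 18.8
position: [634.1, 244.4, 126.0]
orientation: [-0.121, 0.993, 0.001, -0.0]
force: [-1.0, 4.0, -0.5]
width: 39.8
gripper_force: 1.7
```

Springy this side at once too; push further to ~9 N and hold.

Request:
{"method": "arm_command", "body": {
  "targets": [
    [[0,-0.1,0,0,0,0],[0,-0.2,0,0,0,0],[0,-0.3,0,0,0,0],[0,-0.3,0,0,0,0],[0,-0.3,0,0,0,0],[0,-0.3,0,0,0,0],[0,-0.3,0,0,0,0],[0,-0.3,0,0,0,0]]
  ]
}}

```text
time_s: 19.6
position: [634.4, 243.2, 126.0]
orientation: [-0.121, 0.993, 0.002, -0.0]
force: [-2.3, 8.7, 0.4]
width: 40.2
gripper_force: 3.9
```

Request:
{"method": "arm_command", "body": {
  "targets": [
    [[0,0.5,0,0,0,0],[0,1,0,0,0,0],[0,1.5,0,0,0,0],[0,1.5,-3,0,0,0],[0,1.5,-7,0,0,0],[0,1.5,-9,0,0,0],[0,1.5,-9,0,0,0]]
  ]
}}

```text
time_s: 20.3
position: [634.3, 255.4, 220.4]
orientation: [-0.121, 0.993, -0.0, 0.004]
force: [1.0, 0.2, -0.8]
width: 39.7
gripper_force: 0.0
```

```bash
python3 -c "
from h import *
to(620,6,190,79);print(get_state()['position'])"
```

```text
[  7.43 -23.86   3.01] [ 0.04  0.51 24.95] F [ 0.96  0.23 -0.77] t 20.3
[634.32042597 255.40210769 220.44559061]
```

Left disc is sound. On to the middle one.

Request:
{"method": "arm_command", "body": {
  "targets": [
    [[1,-3,0,0,0,4],[2,-7,0,0,0,8],[3.5,-11,0,0,0,12],[4.6,-15,0,0,0,16],[5.8,-19,0,0,0,20],[7,-22.5,1,0,0,25],[7.4,-23.9,2,0,0,25],[7.4,-23.9,2,0,0,25]]
  ]
}}

```text
time_s: 21.1
position: [615.3, 3.6, 193.1]
orientation: [0.097, 0.995, 0.0, -0.003]
force: [-0.1, 0.0, -0.1]
width: 40.2
gripper_force: 0.0
```

```bash
python3 -c "
from h import *
to(620,6,126,79);print(get_state()['position'])"
```

```text
[-0.45  0.33  6.71] [-0.03 -0.32 -0.18] F [-0.1   0.04 -0.13] t 21.1
[615.31699553   3.60564545 193.12936348]
```

Request:
{"method": "arm_command", "body": {
  "targets": [
    [[-0.2,0.1,1,0,0,0],[-0.2,0.1,2,0,0,0],[-0.2,0.1,3,0,0,0],[-0.2,0.1,4,0,0,0],[-0.2,0.1,5,0,0,0],[-0.2,0.1,6,0,0,0],[-0.2,0.1,6.7,0,0,0],[-0.2,0.1,6.7,0,0,0]]
  ]
}}

```text
time_s: 21.9
position: [618.5, 6.2, 127.5]
orientation: [0.096, 0.995, 0.0, -0.001]
force: [0.4, 0.2, -0.9]
width: 39.6
gripper_force: 0.0
```

Request:
{"method": "arm_command", "body": {
  "targets": [
    [[0,0.3,0,0,0,0],[0,0.4,0,0,0,0],[0,0.4,0,0,0,0]]
  ]
}}

```text
time_s: 22.2
position: [620.7, 10.1, 129.6]
orientation: [0.096, 0.995, -0.0, 0.001]
force: [-0.5, -0.9, 0.0]
width: 40.2
gripper_force: 0.0
```

Request:
{"method": "arm_command", "body": {
  "targets": [
    [[0,0.1,0,0,0,0],[0,0.2,0,0,0,0],[0,0.2,0,0,0,0]]
  ]
}}

```text
time_s: 22.5
position: [620.6, 12.0, 129.1]
orientation: [0.096, 0.995, -0.0, 0.0]
force: [-0.5, 0.7, 0.1]
width: 39.7
gripper_force: 0.0
```

Request:
{"method": "arm_command", "body": {
  "targets": [
    [[0,0.1,0,0,0,0],[0,0.2,0,0,0,0],[0,0.2,0,0,0,0]]
  ]
}}

```text
time_s: 22.8
position: [620.9, 14.0, 128.9]
orientation: [0.096, 0.995, 0.0, -0.0]
force: [-0.9, 0.1, 0.1]
width: 40.3
gripper_force: 0.0
```

Request:
{"method": "arm_command", "body": {
  "targets": [
    [[0,0.1,0,0,0,0],[0,0.2,0,0,0,0],[0,0.2,0,0,0,0]]
  ]
}}

```text
time_s: 23.1
position: [621.4, 16.0, 128.9]
orientation: [0.096, 0.995, 0.0, -0.0]
force: [-0.2, -0.5, 0.5]
width: 39.9
gripper_force: 0.0
```

Request:
{"method": "arm_command", "body": {
  "targets": [
    [[0,0,0.15,0,0,0],[0,0.1,0.3,0,0,0],[0,0.2,0.3,0,0,0],[0,0.2,0.3,0,0,0]]
  ]
}}

```text
time_s: 23.5
position: [621.6, 18.0, 125.8]
orientation: [0.096, 0.995, 0.0, -0.0]
force: [-0.6, 0.4, 0.6]
width: 39.6
gripper_force: 0.0
```

Request:
{"method": "arm_command", "body": {
  "targets": [
    [[0,0.1,0,0,0,0],[0,0.1,0,0,0,0]]
  ]
}}

```text
time_s: 23.7
position: [622.0, 18.9, 126.0]
orientation: [0.096, 0.995, -0.0, 0.0]
force: [0.6, 0.8, -0.5]
width: 40.4
gripper_force: 0.0
```

Request:
{"method": "arm_command", "body": {
  "targets": [
    [[0,0.1,0,0,0,0],[0,0.1,0,0,0,0]]
  ]
}}

```text
time_s: 23.9
position: [622.2, 19.9, 126.0]
orientation: [0.096, 0.995, -0.0, 0.0]
force: [0.2, 0.2, 0.7]
width: 40.0
gripper_force: 0.0
```

Request:
{"method": "arm_command", "body": {
  "targets": [
    [[0,0.1,0,0,0,0],[0,0.1,0,0,0,0]]
  ]
}}

```text
time_s: 24.1
position: [622.3, 20.9, 126.0]
orientation: [0.096, 0.995, 0.0, 0.0]
force: [-0.2, -0.6, 0.3]
width: 39.3
gripper_force: 0.0
```

Request:
{"method": "arm_command", "body": {
  "targets": [
    [[0,0.1,0,0,0,0],[0,0.1,0,0,0,0]]
  ]
}}

```text
time_s: 24.3
position: [622.5, 21.8, 126.0]
orientation: [0.096, 0.995, 0.0, 0.0]
force: [-0.9, -0.3, -0.8]
width: 40.2
gripper_force: 0.0
```

Request:
{"method": "arm_command", "body": {
  "targets": [
    [[0,0.1,0,0,0,0],[0,0.1,0,0,0,0]]
  ]
}}

```text
time_s: 24.5
position: [622.7, 22.6, 126.0]
orientation: [0.096, 0.995, -0.0, 0.0]
force: [0.1, -0.0, 0.1]
width: 40.2
gripper_force: 0.4
```

Request:
{"method": "arm_command", "body": {
  "targets": [
    [[0,0.1,0,0,0,0],[0,0.1,0,0,0,0]]
  ]
}}

```text
time_s: 24.7
position: [622.7, 22.7, 125.9]
orientation: [0.096, 0.995, -0.001, -0.0]
force: [0.5, -4.4, 0.6]
width: 40.1
gripper_force: 2.1
```

Request:
{"method": "arm_command", "body": {
  "targets": [
    [[0,0.1,0,0,0,0],[0,0.1,0,0,0,0]]
  ]
}}

```text
time_s: 24.9
position: [622.7, 22.7, 125.9]
orientation: [0.096, 0.995, -0.002, -0.0]
force: [-1.3, -7.1, -0.7]
width: 40.2
gripper_force: 3.4
```

Request:
{"method": "arm_command", "body": {
  "targets": [
    [[0,0.1,0,0,0,0],[0,0.1,0,0,0,0]]
  ]
}}

```text
time_s: 25.1
position: [622.7, 22.7, 125.9]
orientation: [0.096, 0.995, -0.003, -0.001]
force: [-2.5, -9.0, 1.2]
width: 40.5
gripper_force: 4.5
```

Stiff stop here. Hold, then right side.

Request:
{"method": "arm_command", "body": {
  "targets": [
    [[0,0,0,0,0,0],[0,0,0,0,0,0],[0,0,0,0,0,0],[0,0,0,0,0,0],[0,0,0,0,0,0],[0,0,0,0,0,0]]
  ]
}}

```text
time_s: 25.7
position: [622.7, 22.7, 125.9]
orientation: [0.096, 0.995, -0.002, -0.001]
force: [-2.1, -9.1, 0.1]
width: 40.2
gripper_force: 4.4
```

Request:
{"method": "arm_command", "body": {
  "targets": [
    [[0,-0.4,0,0,0,0],[0,-0.9,0,0,0,0],[0,-1.4,0,0,0,0],[0,-1.9,0,0,0,0],[0,-2.4,0,0,0,0],[0,-2.5,0,0,0,0],[0,-2.5,0,0,0,0]]
  ]
}}

```text
time_s: 26.4
position: [618.5, 1.0, 126.0]
orientation: [0.096, 0.995, 0.0, 0.0]
force: [-0.2, 0.6, 0.2]
width: 39.8
gripper_force: 0.0
```

Request:
{"method": "arm_command", "body": {
  "targets": [
    [[0,-0.1,0,0,0,0],[0,-0.2,0,0,0,0],[0,-0.2,0,0,0,0]]
  ]
}}

```text
time_s: 26.7
position: [618.1, -0.8, 125.9]
orientation: [0.096, 0.995, 0.0, -0.0]
force: [0.7, 0.8, -0.8]
width: 40.1
gripper_force: 0.0
```

Request:
{"method": "arm_command", "body": {
  "targets": [
    [[0,-0.1,0,0,0,0],[0,-0.2,0,0,0,0],[0,-0.2,0,0,0,0]]
  ]
}}

```text
time_s: 27.0
position: [617.7, -2.9, 126.0]
orientation: [0.096, 0.995, -0.0, 0.0]
force: [-0.6, -0.6, -0.2]
width: 40.2
gripper_force: 0.0
```

Request:
{"method": "arm_command", "body": {
  "targets": [
    [[0,-0.1,0,0,0,0],[0,-0.2,0,0,0,0],[0,-0.2,0,0,0,0]]
  ]
}}

```text
time_s: 27.3
position: [617.3, -4.9, 126.0]
orientation: [0.096, 0.995, -0.0, -0.0]
force: [1.0, 0.1, 0.1]
width: 39.9
gripper_force: 0.0
```

Request:
{"method": "arm_command", "body": {
  "targets": [
    [[0,-0.1,0,0,0,0],[0,-0.2,0,0,0,0],[0,-0.2,0,0,0,0]]
  ]
}}

```text
time_s: 27.6
position: [617.0, -6.8, 126.0]
orientation: [0.096, 0.995, -0.0, 0.0]
force: [-0.3, 0.1, -0.5]
width: 40.3
gripper_force: 0.0
```

Request:
{"method": "arm_command", "body": {
  "targets": [
    [[0,-0.1,0,0,0,0],[0,-0.2,0,0,0,0],[0,-0.2,0,0,0,0]]
  ]
}}

```text
time_s: 27.9
position: [616.5, -8.9, 125.9]
orientation: [0.096, 0.995, -0.0, -0.0]
force: [-0.3, -0.8, -0.3]
width: 40.2
gripper_force: 0.0
```

Request:
{"method": "arm_command", "body": {
  "targets": [
    [[0,-0.1,0,0,0,0],[0,-0.1,0,0,0,0]]
  ]
}}

```text
time_s: 28.1
position: [616.3, -9.8, 125.9]
orientation: [0.096, 0.995, -0.0, -0.0]
force: [-0.1, 1.3, -0.8]
width: 39.8
gripper_force: 0.0
```

Request:
{"method": "arm_command", "body": {
  "targets": [
    [[0,-0.1,0,0,0,0],[0,-0.1,0,0,0,0]]
  ]
}}

```text
time_s: 28.3
position: [616.2, -10.8, 125.9]
orientation: [0.096, 0.995, -0.0, -0.0]
force: [0.5, 0.5, 0.0]
width: 39.5
gripper_force: 0.0
```

Request:
{"method": "arm_command", "body": {
  "targets": [
    [[0,-0.1,0,0,0,0],[0,-0.1,0,0,0,0]]
  ]
}}

```text
time_s: 28.5
position: [615.9, -11.7, 126.0]
orientation: [0.096, 0.995, -0.0, -0.0]
force: [0.4, -0.4, 0.5]
width: 40.2
gripper_force: 0.0
```

Request:
{"method": "arm_command", "body": {
  "targets": [
    [[0,-0.1,0,0,0,0],[0,-0.1,0,0,0,0]]
  ]
}}

```text
time_s: 28.7
position: [615.8, -12.7, 126.0]
orientation: [0.096, 0.995, -0.0, -0.0]
force: [0.9, 0.1, 0.5]
width: 40.2
gripper_force: 0.0
```

Request:
{"method": "arm_command", "body": {
  "targets": [
    [[0,-0.1,0,0,0,0],[0,-0.1,0,0,0,0]]
  ]
}}

```text
time_s: 28.9
position: [615.7, -13.0, 125.9]
orientation: [0.096, 0.995, 0.001, 0.0]
force: [0.4, 2.4, -0.7]
width: 39.8
gripper_force: 1.2
```

Request:
{"method": "arm_command", "body": {
  "targets": [
    [[0,-0.1,0,0,0,0],[0,-0.1,0,0,0,0]]
  ]
}}

```text
time_s: 29.1
position: [615.7, -13.0, 125.9]
orientation: [0.096, 0.995, 0.001, 0.0]
force: [1.3, 4.2, -0.4]
width: 39.7
gripper_force: 2.6
```

The middle disc moved about 8 mm freely between two stiff stops: it is the worn one. Hold, then set it back upright (mid between the stops).

Request:
{"method": "arm_command", "body": {
  "targets": [
    [[0,-0.1,0,0,0,0],[0,-0.2,0,0,0,0],[0,-0.2,0,0,0,0],[0,-0.2,0,0,0,0],[0,-0.2,0,0,0,0],[0,-0.2,0,0,0,0],[0,-0.2,0,0,0,0],[0,-0.2,0,0,0,0]]
  ]
}}

```text
time_s: 29.9
position: [615.7, -13.1, 125.8]
orientation: [0.097, 0.995, 0.003, 0.001]
force: [2.5, 9.4, -0.6]
width: 40.0
gripper_force: 4.8
```

```bash
python3 -c "
from h import *
A=np.array([np.cos(np.radians(79)),np.sin(np.radians(79))])
p=get_state()['position'][:2];print(p@A, p@[A[1],-A[0]])
q=p+A*(137-p@A);to(*q,126,79)"
```

```text
104.65085809453583 606.856412982146
[0.01 3.23 0.  ] [ 0.33  0.03 -0.09] F [ 2.47  9.42 -0.62] t 29.9
```

Request:
{"method": "arm_command", "body": {
  "targets": [
    [[0,0.6,0,0,0,0],[0,1.2,0,0,0,0],[0,1.8,0,0,0,0],[0,2.4,0,0,0,0],[0,2.8,0,0,0,0],[0,3.1,0,0,0,0],[0,3.4,0,0,0,0],[0,3.4,0,0,0,0]]
  ]
}}

```text
time_s: 30.7
position: [621.6, 17.1, 126.0]
orientation: [0.096, 0.995, -0.0, 0.0]
force: [-1.0, 0.4, -0.7]
width: 40.1
gripper_force: 0.0
```

```bash
python3 -c "
from h import *
A=np.array([np.cos(np.radians(79)),np.sin(np.radians(79))])
s=get_state();p=s['position'][:2];print(p@A, p@[A[1],-A[0]],s['force'],s['gripper_force'])"
```

```text
135.40095558361486 606.9350699900572 [-0.97854697  0.38521827 -0.72943449] 0.0
```

Request:
{"method": "arm_command", "body": {
  "targets": [
    [[0,0.1,0,0,0,0],[0,0.17,0,0,0,0],[0,0.17,0,0,0,0],[0,-0.5,0,0,0,0],[0,-1.2,0,0,0,0],[0,-1.2,-3,0,0,0],[0,-1.2,-7,0,0,0],[0,-1.2,-8,0,0,0]]
  ]
}}

```text
time_s: 31.5
position: [622.1, 3.8, 210.5]
orientation: [0.097, 0.995, -0.0, 0.004]
force: [0.1, 0.8, 0.7]
width: 39.9
gripper_force: 0.0
```

Run:
```python
from h import *
im,d=grab_frame('top')
P=cloud('top',d);fin=P[(np.hypot(P[...,0]-431,P[...,1]+52)<40)&(P[...,2]>60)&(P[...,2]<90)]
print(len(fin),fin.mean(0).round(1),cv2.minAreaRect(fin[:,:2].astype(np.float32)))
to(432,-52,100,91);to(432,-52,20,91)
```

```text
45 [427.4 -54.6  72.4] ((430.50823974609375, -53.84382247924805), (36.58681106567383, 8.6410551071167), 0.7429530024528503)
[17.66 -9.14 10.9 ] [ -0.05   0.49 -12.07] F [ 0.57 -0.67  0.96] t 31.55
[17.73 -9.14 18.9 ] [ -0.05   0.49 -12.07] F [ 0.57 -0.67  0.96] t 31.55
```

Request:
{"method": "arm_command", "body": {
  "targets": [
    [[2,-1,0,0,0,-2],[5,-2.5,0,0,0,-4],[8,-4,0.5,0,0,-6],[11,-6,1.5,0,0,-8],[14,-7.5,3,0,0,-10],[17,-9,5,0,0,-12],[17.7,-9.2,8,0,0,-12],[17.7,-9.2,10.5,0,0,-12]]
  ],
  "gripper": 3.0
}}

```text
time_s: 32.35
position: [424.6, -51.1, 99.5]
orientation: [-0.008, 1.0, 0.001, -0.002]
force: [1.0, -0.6, -0.3]
width: 29.8
gripper_force: 0.0
```

```bash
python3 -c "
from h import *
to(432,-52.5,45,91);print(get_state()['position'])"
```

```text
[-0.76 -0.16  5.45] [ 0.07 -0.18 -0.13] F [ 0.97 -0.58 -0.26] t 32.35
[424.57199305 -51.05151062  99.47673773]
```

Request:
{"method": "arm_command", "body": {
  "targets": [
    [[-0.3,-0.1,0.5,0,0,0],[-0.3,-0.1,1,0,0,0],[-0.3,-0.1,1,0,0,0]]
  ]
}}

```text
time_s: 32.65
position: [431.4, -52.5, 90.8]
orientation: [-0.008, 1.0, -0.0, -0.0]
force: [0.4, -0.6, -0.5]
width: 30.0
gripper_force: 0.0
```

```bash
python3 -c "
from h import *
to(432,-52.5,40,91);print(get_state()['position'])"
```

```text
[-0.06 -0.    5.08] [-0.   -0.   -0.04] F [ 0.4  -0.59 -0.5 ] t 32.65
[431.35562197 -52.4793153   90.81668047]
```

Request:
{"method": "arm_command", "body": {
  "targets": [
    [[-0.1,0,1.5,0,0,0],[-0.1,0,3,0,0,0],[-0.1,0,4,0,0,0],[-0.1,0,4.8,0,0,0],[-0.1,0,5,0,0,0],[-0.1,0,5,0,0,0]]
  ]
}}

```text
time_s: 33.25
position: [432.0, -52.3, 40.9]
orientation: [-0.008, 1.0, 0.0, -0.0]
force: [-0.7, -0.1, 0.7]
width: 29.9
gripper_force: 0.0
```

Request:
{"method": "arm_command", "body": {
  "targets": [
    [[0,0,0.3,0,0,0],[0,0,0.6,0,0,0],[0,0,0.9,0,0,0],[0,0,0.9,0,0,0]]
  ]
}}

```text
time_s: 33.65
position: [431.7, -52.2, 31.7]
orientation: [-0.008, 1.0, 0.0, -0.0]
force: [-0.3, 0.0, 0.1]
width: 30.2
gripper_force: 0.0
```

Request:
{"method": "arm_command", "body": {
  "targets": [
    [[0,0,0.3,0,0,0],[0,0,0.6,0,0,0],[0,0,0.9,0,0,0],[0,0,0.9,0,0,0]]
  ]
}}

```text
time_s: 34.05
position: [431.6, -52.2, 22.5]
orientation: [-0.008, 1.0, 0.0, -0.0]
force: [0.1, 0.0, -0.2]
width: 29.9
gripper_force: 0.0
```

Request:
{"method": "arm_command", "body": {
  "targets": [
    [[0,0,0.2,0,0,0],[0,0,0.4,0,0,0],[0,0,0.4,0,0,0]]
  ]
}}

```text
time_s: 34.35
position: [431.8, -52.2, 18.7]
orientation: [-0.008, 1.0, 0.0, -0.0]
force: [0.5, 0.7, 0.2]
width: 30.0
gripper_force: 0.0
```

Request:
{"method": "arm_command", "body": {
  "targets": [
    [[0,0,0,0,0,0],[0,0,0,0,0,0],[0,0,0,0,0,0],[0,0,0,0,0,0],[0,0,0,0,0,0]]
  ],
  "gripper": 0.8,
  "squeeze": 12
}}

```text
time_s: 34.85
position: [431.9, -52.3, 19.0]
orientation: [-0.008, 1.0, 0.0, -0.0]
force: [0.2, -0.6, -1.1]
width: 11.8
gripper_force: 12.0
```

Request:
{"method": "arm_command", "body": {
  "targets": [
    [[0,0,-1,0,0,0],[0,0,-3,0,0,0],[0,0,-6,0,0,0],[0,0,-9,0,0,0],[0,0,-13,0,0,0],[0,0,-17,0,0,0],[0,0,-20,0,0,0],[0,0,-20,0,0,0]]
  ]
}}

```text
time_s: 35.65
position: [434.7, -53.3, 223.5]
orientation: [-0.009, 1.0, -0.002, 0.005]
force: [0.4, 0.4, -0.6]
width: 11.9
gripper_force: 12.0
```

```bash
python3 -c "
from h import *
to(619.9,4.8,219,79);print(get_state()['position'],get_state()['width'])"
```

```text
[-18.61   5.49   0.61] [-0.18  0.59 11.98] F [ 0.38  0.41 -0.58] t 35.65
[434.71885705 -53.25438175 223.53556895] 11.916646171863867
```

Request:
{"method": "arm_command", "body": {
  "targets": [
    [[-2,0.5,0,0,0,1.5],[-5,1.4,0,0,0,3.5],[-8,2.3,0,0,0,6],[-11,3.1,0,0,0,8],[-14,4,0,0,0,10],[-17,4.8,0,0,0,12],[-18.9,5.4,0,0,0,12],[-18.9,5.4,0,0,0,12]]
  ]
}}

```text
time_s: 36.45
position: [621.3, 5.7, 217.3]
orientation: [0.096, 0.995, 0.0, -0.0]
force: [-0.4, 0.5, -0.7]
width: 12.1
gripper_force: 12.0
```

Request:
{"method": "arm_command", "body": {
  "targets": [
    [[0,0,0,0,0,0],[0,0,0,0,0,0]]
  ]
}}

```text
time_s: 36.65
position: [618.1, 4.8, 218.2]
orientation: [0.096, 0.995, -0.0, -0.001]
force: [-0.2, 0.6, -1.5]
width: 12.0
gripper_force: 12.0
```

Run:
```python
from h import *
to(619.9,4.8,200,79);s=get_state();print(s['position'],s['width'])
im,d=grab_frame('side');cv2.imwrite('pics/s5.png',cv2.resize(im[120:240,200:320,::-1],None,fx=5,fy=5,interpolation=cv2.INTER_CUBIC))
P=cloud('side',d);A=np.array([.191,.982]);B=np.array([.982,-.191])
# clip front leg pts: above the rim
w=P[...,:2]@A;u=P[...,:2]@B
for lo in range(150,230,8):
    m=(abs(u-607)<24)&(w>105)&(w<150)&(P[...,2]>=lo)&(P[...,2]<lo+8)
    if m.any():print(lo,m.sum(),np.median(w[m]).round(1),np.percentile(u[m],[2,98]).round(),im[m].mean(0).round())
```

```text
[-0.18  0.04  1.82] [-0.02 -0.17 -0.05] F [-0.24  0.63 -1.49] t 36.65
[618.10407645   4.79867053 218.18242863] 11.982813490995504
150 19 129.0 [587. 629.] [63. 60. 57.]
158 25 128.2 [584. 630.] [81. 77. 71.]
166 32 125.8 [586. 630.] [122. 115. 104.]
174 1 126.3 [597. 597.] [158. 150. 130.]
190 1 136.6 [608. 608.] [164. 157. 137.]
198 19 138.8 [585. 628.] [147. 141. 125.]
206 25 139.6 [585. 629.] [125. 121. 108.]
214 27 139.1 [585. 628.] [120. 116. 104.]
222 25 139.3 [585. 630.] [118. 114. 103.]
```

View pics/s5.png

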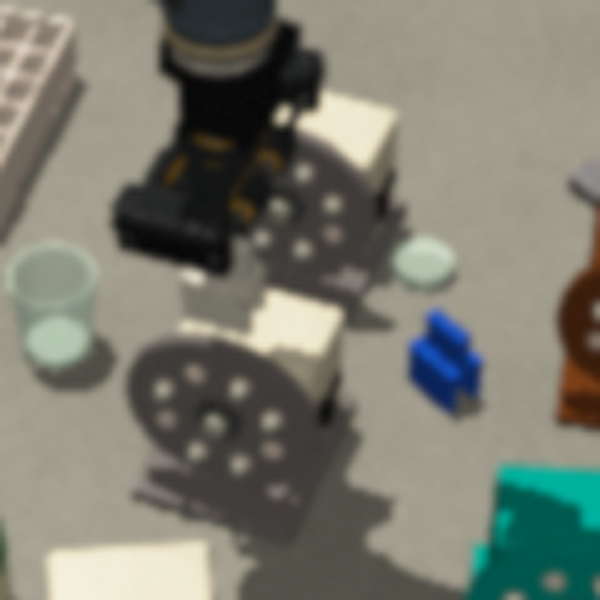

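The clip (crop 225,295) hangs upright above the middle disc's rim (crop 230,345), aligned: front face w=139 versus disc 129, just as expected. Lowering in steps.

Request:
{"method": "arm_command", "body": {
  "targets": [
    [[0,0,0.7,0,0,0],[0,0,1.4,0,0,0],[0,0,2,0,0,0],[0,0,2.4,0,0,0],[0,0,2.4,0,0,0],[0,0,2.4,0,0,0]]
  ]
}}

```text
time_s: 37.3
position: [620.0, 4.8, 194.8]
orientation: [0.096, 0.995, -0.0, -0.0]
force: [0.5, -0.5, -0.7]
width: 12.2
gripper_force: 12.0
```

Request:
{"method": "arm_command", "body": {
  "targets": [
    [[0,0,0.3,0,0,0],[0,0,0.6,0,0,0],[0,0,0.8,0,0,0],[0,0,0.8,0,0,0]]
  ]
}}

```text
time_s: 37.7
position: [619.7, 5.0, 186.5]
orientation: [0.096, 0.995, 0.0, -0.0]
force: [0.4, -0.0, -0.2]
width: 11.7
gripper_force: 12.0
```

Request:
{"method": "arm_command", "body": {
  "targets": [
    [[0,0,0.3,0,0,0],[0,0,0.6,0,0,0],[0,0,0.9,0,0,0],[0,0,0.9,0,0,0]]
  ]
}}

```text
time_s: 38.1
position: [619.5, 4.9, 177.3]
orientation: [0.096, 0.995, 0.0, -0.001]
force: [-0.1, 0.2, -0.9]
width: 11.8
gripper_force: 12.0
```

Request:
{"method": "arm_command", "body": {
  "targets": [
    [[0,0,0.3,0,0,0],[0,0,0.6,0,0,0],[0,0,0.9,0,0,0],[0,0,0.9,0,0,0]]
  ]
}}

```text
time_s: 38.5
position: [619.5, 4.9, 168.3]
orientation: [0.096, 0.995, 0.0, -0.001]
force: [0.4, 0.6, -0.9]
width: 11.8
gripper_force: 12.0
```

Going in freely; expected home at TCP z≈155.

Request:
{"method": "arm_command", "body": {
  "targets": [
    [[0,0,0.3,0,0,0],[0,0,0.6,0,0,0],[0,0,0.9,0,0,0],[0,0,0.9,0,0,0]]
  ]
}}

```text
time_s: 38.9
position: [619.5, 4.9, 159.3]
orientation: [0.096, 0.995, 0.0, -0.001]
force: [-0.4, 0.8, -0.5]
width: 11.7
gripper_force: 12.0
```

Request:
{"method": "arm_command", "body": {
  "targets": [
    [[0,0,0.1,0,0,0],[0,0,0.2,0,0,0],[0,0,0.2,0,0,0]]
  ]
}}

```text
time_s: 39.2
position: [619.9, 4.9, 157.9]
orientation: [0.096, 0.995, -0.0, -0.0]
force: [-0.1, 0.1, -1.0]
width: 11.9
gripper_force: 12.0
```

Request:
{"method": "arm_command", "body": {
  "targets": [
    [[0,0,0.1,0,0,0],[0,0,0.1,0,0,0],[0,0,0.1,0,0,0]]
  ]
}}

```text
time_s: 39.5
position: [620.0, 4.9, 157.0]
orientation: [0.096, 0.995, -0.0, 0.0]
force: [0.7, 0.3, 0.6]
width: 11.8
gripper_force: 12.0
```

Request:
{"method": "arm_command", "body": {
  "targets": [
    [[0,0,0.1,0,0,0],[0,0,0.1,0,0,0]]
  ]
}}

```text
time_s: 39.7
position: [619.9, 4.9, 155.8]
orientation: [0.096, 0.995, 0.0, -0.0]
force: [0.2, -0.3, -0.7]
width: 12.0
gripper_force: 12.0
```

Request:
{"method": "arm_command", "body": {
  "targets": [
    [[0,0,0.1,0,0,0],[0,0,0.1,0,0,0]]
  ]
}}

```text
time_s: 39.9
position: [620.0, 4.9, 154.9]
orientation: [0.096, 0.995, 0.0, -0.0]
force: [0.0, -0.2, -1.4]
width: 11.9
gripper_force: 12.0
```

Request:
{"method": "arm_command", "body": {
  "targets": [
    [[0,0,0.1,0,0,0],[0,0,0.1,0,0,0]]
  ]
}}

```text
time_s: 40.1
position: [620.2, 4.9, 154.7]
orientation: [0.096, 0.995, -0.0, 0.0]
force: [-1.3, 0.2, 3.8]
width: 12.0
gripper_force: 12.0
```

Request:
{"method": "arm_command", "body": {
  "targets": [
    [[0,0,0.1,0,0,0],[0,0,0.1,0,0,0]]
  ]
}}

```text
time_s: 40.3
position: [620.3, 4.8, 154.6]
orientation: [0.096, 0.995, -0.0, 0.001]
force: [-1.7, -0.3, 7.6]
width: 11.5
gripper_force: 12.0
```

Home at z 154.7 with roof on rim. Ease off, release and lift.

Request:
{"method": "arm_command", "body": {
  "targets": [
    [[0,0,-0.1,0,0,0],[0,0,-0.1,0,0,0]]
  ]
}}

```text
time_s: 40.5
position: [620.2, 4.9, 154.7]
orientation: [0.096, 0.995, -0.0, 0.0]
force: [-1.6, 1.3, 5.6]
width: 11.7
gripper_force: 12.0
```

Request:
{"method": "arm_command", "body": {
  "targets": [
    [[0,0,0,0,0,0],[0,0,0,0,0,0],[0,0,0,0,0,0],[0,0,0,0,0,0]]
  ],
  "gripper": 3.0
}}

```text
time_s: 40.9
position: [619.8, 4.9, 153.5]
orientation: [0.096, 0.995, 0.0, -0.0]
force: [0.5, 0.5, -0.7]
width: 28.9
gripper_force: 0.0
```

Request:
{"method": "arm_command", "body": {
  "targets": [
    [[0,0,-0.5,0,0,0],[0,0,-1.5,0,0,0],[0,0,-3,0,0,0],[0,0,-5,0,0,0],[0,0,-8,0,0,0],[0,0,-11,0,0,0],[0,0,-14,0,0,0],[0,0,-14,0,0,0]]
  ]
}}

```text
time_s: 41.7
position: [623.3, 4.4, 300.3]
orientation: [0.096, 0.995, -0.0, 0.006]
force: [-0.3, 0.6, 0.8]
width: 30.1
gripper_force: 0.0
```

Run:
```python
from h import *
s=get_state();print(s['position'],s['width'],s['force'])
im,d=grab_frame('side');cv2.imwrite('pics/s6.png',cv2.resize(im[120:240,200:320,::-1],None,fx=5,fy=5,interpolation=cv2.INTER_CUBIC))
P=cloud('side',d);A=np.array([.191,.982]);B=np.array([.982,-.191]);w=P[...,:2]@A;u=P[...,:2]@B
for lo in range(130,220,8):
    m=(abs(u-607)<24)&(w>105)&(w<150)&(P[...,2]>=lo)&(P[...,2]<lo+8)
    if m.any():print(lo,m.sum(),np.median(w[m]).round(1),np.percentile(u[m],[2,98]).round())
```

```text
[623.25067932   4.4050682  300.31954098] 30.06519573709066 [-0.29913756  0.64582529  0.84597544]
130 7 138.1 [586. 622.]
138 20 138.8 [586. 627.]
146 19 140.0 [584. 628.]
154 27 138.6 [584. 628.]
162 23 140.0 [584. 630.]
170 39 135.8 [586. 630.]
178 35 132.3 [587. 629.]
186 18 129.8 [591. 630.]
194 23 128.7 [590. 628.]
202 34 125.9 [592. 630.]
210 5 127.3 [597. 614.]
```

View pics/s6.png

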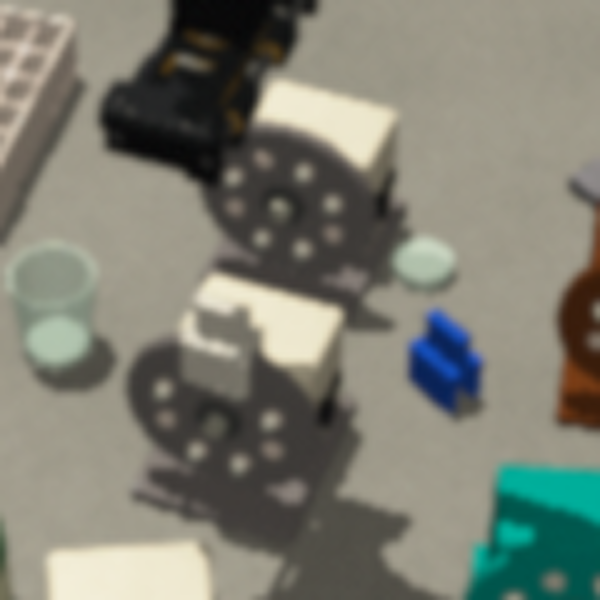

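The clip sits upright astride the middle disc's rim (crop 215,350), feet at ~136 mm and top at ~208 mm, as expected when home; nothing else has moved.

```bash
python3 -c "
from cell import *
print(job_done())"
```

```text
the job is handed in; nothing more can be done
None
```

The middle rotator has the worn bearing: its disc moved about 8 mm freely between two firm stops. The service clip is now upright and fully home on its rim, released, and the job is handed in at about 42 s; the left disc tested sound, and I did not test the right one because the worn one was already found.

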